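# Turn tube blocks wells-up over a step and load the dry bath

### The job

The metal tube blocks in front of the low step lie on their sides or upside down. Tumble each one over the front edge of the step, as often as it needs (down at the step, not turned over up in the air), until all of them stand together on top of the step with their wells up; only then load each into a recess of the dry bath, one to a recess, pressing and turning it a little until it drops fully home, wells up. Leave the flask, the jar and the beaker where they are.

Things in the scene. Friction and masses are not known exactly. Their poses are not given: they have to be found in the camera images.
- block_a: metal heating block for test tubes, 60 x 60 mm square, 50 mm high, 0.25-0.45 kg; four 21 mm wells open in one square face, the other five faces plain. Origin at its centre; z points out of the wells (z up = wells up), x and y square to the side faces. At the start on a side face (60 high, 50 mm front to back), wells toward the robot, away from the step, within 0.5 rad. May be absent
- block_b: metal heating block for test tubes, 60 x 60 mm square, 50 mm high, 0.25-0.45 kg; nine 12.5 mm wells open in one square face, the other five faces plain. Origin at its centre; z points out of the wells (z up = wells up), x and y square to the side faces. At the start upside down, wells on the bench (two tumbles needed), turned up to 0.5 rad. May be absent
- block_c: metal heating block for test tubes, 60 x 60 mm square, 50 mm high, 0.25-0.45 kg; sixteen 9.5 mm wells open in one square face, the other five faces plain. Origin at its centre; z points out of the wells (z up = wells up), x and y square to the side faces. At the start upside down, wells on the bench (two tumbles needed), turned up to 0.5 rad. May be absent
- step: fixed plate, top and front edge of grippy rubber, 80 deep (x) by 300 mm wide (y), top 8 mm above the bench; origin at the centre of its underside, x away from the robot; upright front edge at x = -40 mm. A block set against that edge and pushed in +x near the top of its rear face pivots over it; its rear face comes to the top. Keep following the face up as it turns
- bath: fixed dry bath: white housing, metal plate 234 x 94 mm with its top 40 mm above the bench, three square recesses in a row along x, 74 mm apart; low panel with display and knob at the -x end, out to 155 mm from the centre, 45 mm high. Origin on the bench under the middle recess; x along the row
- recess_1 (a point): floor centre of the nearest (-x) square recess of the dry bath: 63 x 63 mm, 15 mm deep, sides along the bath's x and y, axes as the bath's; floor 25 mm above the bench: a seated block has its centre at 50 mm and stands 35 mm out of the plate. A block over 1.5 mm off, or turned, stays on top of the plate
- recess_2 (a point): floor centre of the middle square recess of the dry bath: 63 x 63 mm, 15 mm deep, sides along the bath's x and y, axes as the bath's; floor 25 mm above the bench: a seated block has its centre at 50 mm and stands 35 mm out of the plate. A block over 1.5 mm off, or turned, stays on top of the plate
- recess_3 (a point): floor centre of the farthest (+x) square recess of the dry bath: 63 x 63 mm, 15 mm deep, sides along the bath's x and y, axes as the bath's; floor 25 mm above the bench: a seated block has its centre at 50 mm and stands 35 mm out of the plate. A block over 1.5 mm off, or turned, stays on top of the plate
- flask: bystander: open conical glass flask, 91 mm across, 146 mm high, left of the dry bath; origin at the centre of its underside
- jar: bystander: wide-mouth jar with a lid, 64 mm across, 75 mm high, at the right between the robot and the blocks; origin at the centre of its underside
- beaker: bystander: glass beaker, 68 mm across, 75 mm high, left of the dry bath; origin at the centre of its underside
Things that resemble listed ones, but are neither listed nor needed, are in the scene too. Leave any orange look-alike of the block_c alone.

How it is judged:
On the way:
1. all blocks stand together on top of the step, wells up (linear speed of each of block_a, block_b, block_c below 0.03 m/s and angle between each of block_a, block_b, block_c's own z axis and vertical below 0.08 rad and x of block_a in the frame of step between -0.055 and 0.04 m and y of block_a in the frame of step between -0.15 and 0.15 m and height (world z) of block_a between 0.03 and 0.037 m and x of block_b in the frame of step between -0.055 and 0.04 m and y of block_b in the frame of step between -0.15 and 0.15 m and height (world z) of block_b between 0.03 and 0.037 m and x of block_c in the frame of step between -0.055 and 0.04 m and y of block_c in the frame of step between -0.15 and 0.15 m and height (world z) of block_c between 0.03 and 0.037 m), for 0.2 s.
At the end, for the whole second after the job is handed in: every block present sits at rest in a recess of the dry bath with its wells up (within 0.08 rad of upright), within 6 mm of the recess's centre and at the bottom of it (block centre at most 53.5 mm above the bench) (linear speed of each of block_a, block_b, block_c below 0.03 m/s and angle between each of block_a, block_b, block_c's own z axis and vertical below 0.08 rad and ((horizontal distance between block_a and recess_1 below 0.006 m and height (world z) of block_a below 0.0535 m) or (horizontal distance between block_a and recess_2 below 0.006 m and height (world z) of block_a below 0.0535 m) or (horizontal distance between block_a and recess_3 below 0.006 m and height (world z) of block_a below 0.0535 m)) and ((horizontal distance between block_b and recess_1 below 0.006 m and height (world z) of block_b below 0.0535 m) or (horizontal distance between block_b and recess_2 below 0.006 m and height (world z) of block_b below 0.0535 m) or (horizontal distance between block_b and recess_3 below 0.006 m and height (world z) of block_b below 0.0535 m)) and ((horizontal distance between block_c and recess_1 below 0.006 m and height (world z) of block_c below 0.0535 m) or (horizontal distance between block_c and recess_2 below 0.006 m and height (world z) of block_c below 0.0535 m) or (horizontal distance between block_c and recess_3 below 0.006 m and height (world z) of block_c below 0.0535 m))); the robot touches nothing.
It fails at once if a bystander (flask, jar, beaker) is moved by more than 30 mm (distance of any of flask, jar, beaker from where it was at the start of the episode above 0.03 m).
It fails at once if a block is turned over in the air (held halfway between two faces with its centre more than 100 mm above the bench) ((height (world z) of block_a above 0.1 m and (angle between block_a's own z axis and vertical between 0.5 and 1.07 rad or angle between block_a's own z axis and vertical between 2.07 and 2.64 rad)) or (height (world z) of block_b above 0.1 m and (angle between block_b's own z axis and vertical between 0.5 and 1.07 rad or angle between block_b's own z axis and vertical between 2.07 and 2.64 rad)) or (height (world z) of block_c above 0.1 m and (angle between block_c's own z axis and vertical between 0.5 and 1.07 rad or angle between block_c's own z axis and vertical between 2.07 and 2.64 rad))).
Of block_a, block_b, block_c only 2 to 3 are there at a start; the rules pass over those that are not, and their reading is None.
At some moment in a run one of block_a, block_b, block_c may be knocked a few centimetres aside while the robot is not near it.
It also fails if it takes over 210 s, if anything falls off the work surface, if the arm or the gripper's body presses on something with over 40 N, if the wrist force passes 120 N, or if a joint passes its speed limit or range.

### The arm

A 6-joint arm with a two-finger parallel gripper is mounted at the origin on the work surface; the furniture and walls round the work are solid. World frame = base frame: x ahead of the robot, y to its left, z up, the work surface at z = 0. Lengths are in m, angles in rad, forces in N, time in s.
With the tool pointing down it reaches from about 0.275 to 0.825 m from the base axis. Payload 5.2 kg.
Tool frame: the origin (TCP) lies at the very end of the fingers, on their centre line; the grasp point (between the pads) lies 19 mm behind it; z points along the fingers, y is the direction in which the jaws open and shut (so a half turn about z gives the same grasp; the last joint's range is limited). The gripper opens to 93 mm and grips with 3 to 60 N. Pads are 15 mm wide; open, the fingers measure 128 mm over their backs; the gripper's body (75 mm by 188 mm) begins 65 mm behind the grasp point.
Start: joints at [-1.413, 0.259, 1.535, -0, 1.348, -0.203], TCP at [0.194, -0.515, 0.219] pointing down, gripper open.
Joint ranges: [-3.14, 3.14], [-0.91, 2.08], [0.19, 2.58], [-1.22, 4.36], [0.22, 2.71], [-3.12, 3.12]. Speed limits (rad/s): [2.57, 2.57, 3.14, 3.14, 3.14, 3.14].

### API

Orientations are given as a 3x3 rotation matrix whose columns are the frame's x, y, z axes.
In Python, from rig import get_obs, grab_frame, finish_job gives the robot as it stands.
- The arm moves only by the tool move_arm, never from a script. Its argument "commands" is one flat list of numbers, 6 for each row, row after row: the shift along the tool's x, y, z in mm, then the turn, a rotation vector about the tool's x, y, z in rad. A call has 1 to 8 rows; each row shifts and turns the commanded pose from where the row before left it, along the tool's axes as they then stand; what a row does not reach is not made up. A row lasts 1/10 s, in which the tool goes at most 50 mm and 8.59 degrees, less where a joint would pass 70% of its speed; a pose out of reach is approached as far as the arm can. A call is refused whole if a number of a shift passes 50 or a number of a turn 0.15, either way. A call with a gripper value outside its range is refused whole. "jaw" is the finger opening in mm, from 0 to 93, set as the call begins (left out, the last holds). The fingers move at their own pace and stop on an object; the grip force is fixed at half the most. Time passes only in rows, so rows that do not move let the fingers close. It gives the time, the measured TCP pose, the force and the opening at its end, in the units of the state.
- get_obs(): the state, without advancing time (a new reading comes with each control period).
- grab_frame(name): name is "side" or "top" or "wrist"; returns a dict with "image" (384x512x3 uint8, blue, green, red), "range_z" (384x512 float32, m along the optical axis (not along the pixel's ray), 0 where there is no reading), "fovy" (degrees; the focal length in pixels is half the picture's height over the tangent of half this angle, whatever the lens; pixels are square), "cx", "cy" (the principal point, pixels), "k1" (the pictures are not rectified: a ray, as slopes to the right and down, at radius r is drawn at 1 + k1 r^2 times it, then the intrinsics apply), "R" (3x3) and "t" (3): a world point X has camera coordinates R X + t; the wrist camera has in their place "mount" (4x4, takes a point from camera to tool coordinates, whose origin is the TCP and whose axes are the flange's). Camera axes: x right, y down, z forward; pixel columns grow to the right and rows downward; lengths in m; the calibration is good to about 2 mm. A picture is of the moment at which its call begins: read the wrist's pose just before it.
- finish_job(): hands the job in, once; it reports no verdict.
The state is a dict: "time_s": time; "qpos": joint angles; "qvel": joint speeds; "joint_torque": joint torques, N m; "position": TCP position; "orientation": TCP orientation; "force": force on the tool from outside, world axes, zero at the start; "torque": the same for the moment, N m; "finger_gap": finger opening in m.
Only numpy, scipy, OpenCV 4.12 (cv2) and the standard library are available. Lean on these libraries where they do the work, as an engineer would, in place of code of your own. Each camera call takes 0.05 s, during which the arm holds its last target.

## Working session

There is one attempt and no reset: what is moved stays moved. The work goes in short steps, Python scripts to look and compute and a tool call to move; the robot and the scene stay as the last step left them, time stands still between calls to the robot, and variables do not carry over. Pictures are saved under pics/ and viewed, and the job is handed in when it is done.

Besides the shell and the picture viewer there is one more tool, called after "Request:" as a command line: name --argument value ..., lists and objects as JSON in quotes. move_arm: Moves the arm, as the interface text tells. Its arguments: {"type":"object","properties":{"commands":{"type":"array"},"jaw":{"type":"number"}},"required":["commands"]}

```bash
ls -la; mkdir -p pics
python3 - <<'E'
from rig import *
import cv2,numpy as np
o=get_obs();print(o)
for n in("side","top","wrist"):
    f=grab_frame(n);cv2.imwrite(f"pics/{n}0.png",f["image"])
    print(n,{k:(v if k not in("image","range_z") else None) for k,v in f.items()})
    np.savez(f"pics/{n}0.npz",**f)
E
```

```text
total 12
drwxr-xr-x  3 agent agent 4096 Dec  7 13:23 .
drwxr-xr-x 23 root  root  4096 Dec  7 13:23 ..
drwxr-xr-x  2 agent agent 4096 Dec  7 13:23 pics
{'time_s': 0.0, 'qpos': array([-1.41277008e+00,  2.59313022e-01,  1.53609068e+00, -1.07494222e-05,
        1.34798645e+00, -2.02778925e-01]), 'qvel': array([ 0.00041113, -0.00155851,  0.00031356,  0.00064337,  0.00058835,
       -0.00240107]), 'joint_torque': array([-8.84677738e-04, -4.37311220e+01, -2.84005201e+01,  7.19196559e-02,
        4.15716658e-02, -1.40460179e-04]), 'position': array([ 0.19410609, -0.51402219,  0.21783079]), 'orientation': array([[ 9.35612090e-01,  3.53029646e-01, -2.93224144e-04],
       [ 3.53029593e-01, -9.35610475e-01,  1.77345089e-03],
       [ 3.51737159e-04, -1.76277889e-03, -9.99998384e-01]]), 'force': array([-0.23252094, -0.55829693, -0.60671625]), 'torque': array([-0.01939478,  0.0201371 ,  0.00952772]), 'finger_gap': 0.09319382227342754}
side {'image': None, 'range_z': None, 'fovy': 42.98863951330878, 'cx': 248.77004424980322, 'cy': 186.8311456010072, 'k1': 0.07063605990118009, 'R': array([[-0.82012
[... 322 characters left out ...]
04, 'R': array([[-0.01847743, -0.99982115,  0.00403034],
       [-0.9933173 ,  0.01789762, -0.11401934],
       [ 0.11392681, -0.00611019, -0.99347036]]), 't': array([0.04308882, 0.53363615, 1.04600986])}
wrist {'image': None, 'range_z': None, 'fovy': 60.64857902888147, 'cx': 253.40519532329893, 'cy': 191.6374692831038, 'k1': 0.008530154452939517, 'mount': array([[-9.75442800e-04, -9.56597005e-01, -2.91412454e-01,
         8.06897976e-02],
       [ 9.99999439e-01, -1.05335461e-03,  1.10474389e-04,
         5.38963586e-05],
       [-4.12640121e-04, -2.91412183e-01,  9.56597496e-01,
        -1.66427332e-01],
       [ 0.00000000e+00,  0.00000000e+00,  0.00000000e+00,
         1.00000000e+00]])}
```

View pics/top0.png

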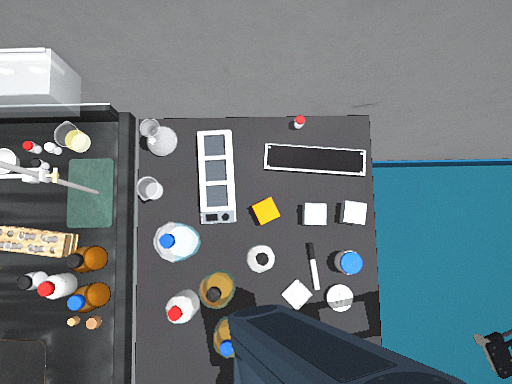

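View pics/side0.png

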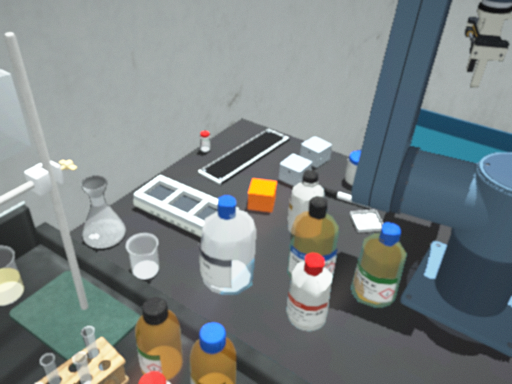

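View pics/wrist0.png

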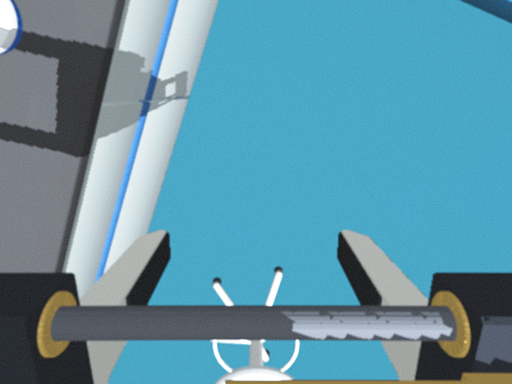

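Run:
```python
import cv2,numpy as np
a=cv2.imread("pics/top0.png");b=cv2.imread("pics/side0.png")
cv2.imwrite("pics/c1.png",cv2.resize(a[110:310,190:390],(800,800),interpolation=cv2.INTER_CUBIC)[:600])
cv2.imwrite("pics/c2.png",cv2.resize(b[110:240,230:390],(800,600),interpolation=cv2.INTER_CUBIC))
```

```text
(no output)
```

View pics/c1.png

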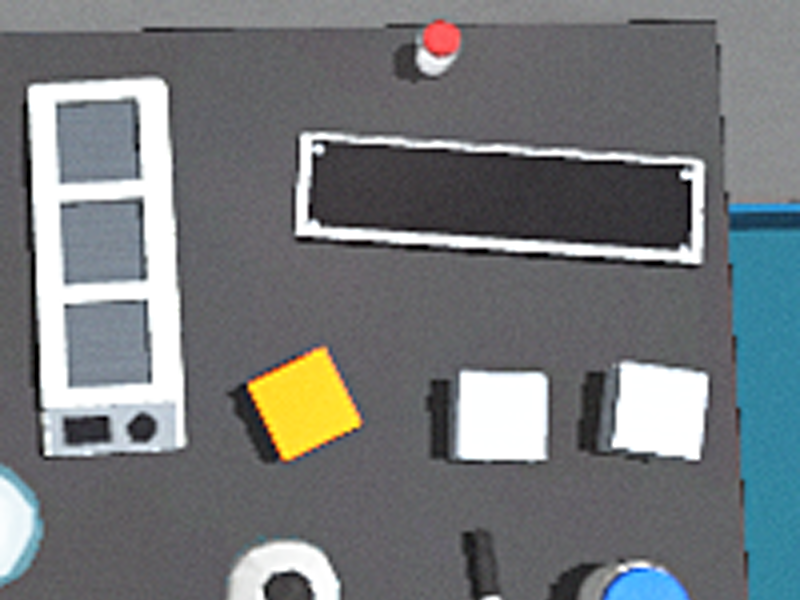

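View pics/c2.png

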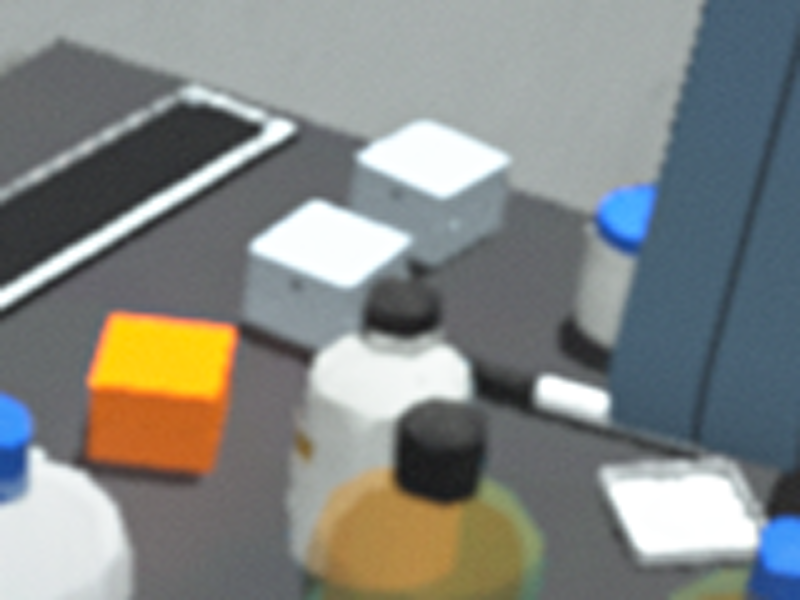

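```bash
cat > h.py <<'E'
import cv2,numpy as np
from rig import *
def K(f):
    h=f["image"].shape[0];fl=h/2/np.tan(np.radians(f["fovy"]/2));return fl
def rays(f,uv):
    fl=K(f);p=(np.asarray(uv,float).reshape(-1,2)-[f["cx"],f["cy"]])/fl
    s=p.copy()
    for _ in range(20):
        s=p/(1+f["k1"]*(s**2).sum(1,keepdims=True))
    return np.c_[s,np.ones(len(s))]
def cam(f,o=None):
    """returns Rwc (cam->world), origin"""
    if "R" in f: R=np.asarray(f["R"]);return R.T,-R.T@np.asarray(f["t"])
    M=np.asarray(f["mount"]);Ro=np.asarray(o["orientation"])
    return Ro@M[:3,:3],Ro@M[:3,3]+o["position"]
def cloud(f,o=None):
    h,w=f["image"].shape[:2]
    u,v=np.meshgrid(np.arange(w),np.arange(h))
    r=rays(f,np.c_[u.ravel(),v.ravel()]);z=f["range_z"].ravel()
    R,t=cam(f,o);P=(r*z[:,None])@R.T+t
    P[z==0]=np.nan
    return P.reshape(h,w,3)
def onplane(f,uv,zw,o=None):
    R,t=cam(f,o);d=rays(f,uv)@R.T
    return t+d*((zw-t[2])/d[:,2])[:,None]
def proj(f,X,o=None):
    R,t=cam(f,o);c=(np.asarray(X).reshape(-1,3)-t)@R
    s=c[:,:2]/c[:,2:];s=s*(1+f["k1"]*(s**2).sum(1,keepdims=True))
    return s*K(f)+[f["cx"],f["cy"]]
def shot(n,save=None):
    o=get_obs();f=grab_frame(n)
    if save: cv2.imwrite("pics/"+save,f["image"])
    return f,o
def rectxy(P):
    """P: Nx2 pts -> min area rect"""
    return cv2.minAreaRect(P.astype(np.float32)*1000)
E
python3 - <<'E'
from h import *
f=dict(np.load("pics/top0.npz"))
f={k:(v if v.ndim else v.item()) for k,v in f.items()}
C=cloud(f);z=C[...,2]
print("bench z",np.nanmedian(z[240:260,240:245]), np.nanmedian(z[180:190,270:350]))
def obj(u0,u1,v0,v1,lo,hi,name):
    m=np.zeros(z.shape,bool);m[v0:v1,u0:u1]=True
    m&=(z>lo)&(z<hi);n,l,s,c=cv2.connectedComponentsWithStats(m.astype(np.uint8))
    i=1+np.argmax(s[1:,4]);P=C[l==i]
    r=rectxy(P[:,:2]);print(name,len(P),"z",np.round(np.percentile(P[:,2],[5,50,95]),4),"c",np.round(r[0],1),"sz",np.round(r[1],1),"ang",round(r[2],1))
obj(295,333,195,232,.035,.08,"L");obj(335,372,195,230,.035,.08,"R")
obj(245,285,195,230,.035,.08,"orange")
obj(260,370,138,180,.004,.02,"step")
obj(190,240,125,225,.03,.06,"bath")
obj(330,365,245,280,.05,.1,"jar")
obj(330,365,280,315,.003,.15,"disc")
obj(280,315,275,310,.003,.15,"paper")
obj(135,165,170,205,.03,.2,"beaker")
obj(140,180,118,160,.03,.2,"flask")
obj(200,240,270,310,.03,.3,"bottle1")
obj(245,277,243,275,.03,.3,"bottle2")
obj(150,200,220,265,.03,.3,"bottle3")
obj(162,200,285,325,.03,.3,"bottle4")
E
```

```text
bench z 0.00026209777719010674 0.0005027635952801202
L 469 z [0.047  0.0503 0.0532] c [ 476.9 -133.6] sz [61.  60.3] ang 87.1
R 481 z [0.0453 0.0502 0.0534] c [ 478.2 -245.1] sz [60.9 60. ] ang 81.1
orange 455 z [0.0479 0.0506 0.0538] c [488.    5.7] sz [59.4 60. ] ang 25.4
step 2668 z [0.0056 0.0088 0.0122] c [ 641.7 -146.8] sz [304.2  90.4] ang 84.6
bath 1606 z [0.0318 0.04   0.044 ] c [591.  146.2] sz [268.7  94.8] ang 2.5
jar 451 z [0.0604 0.0747 0.0779] c [ 340.1 -221.8] sz [60.9 60.3] ang 19.0
disc 513 z [0.0197 0.0231 0.0264] c [ 238.7 -206.4] sz [67.8 73.2] ang 87.8
paper 127 z [0.0034 0.006  0.0095] c [248.6 -81.9] sz [40.5 36.7] ang 88.5
beaker 268 z [0.0344 0.0644 0.0777] c [556.8 330.4] sz [61.6 60.4] ang 25.6
flask 751 z [0.033  0.0749 0.1456] c [700.9 302.6] sz [69.4 80.8] ang 47.3
bottle1 1084 z [0.077  0.1418 0.1916] c [280.9 137. ] sz [89.1 88. ] ang 17.0
bottle2 623 z [0.089  0.1166 0.1521] c [361.1  26. ] sz [72.8 71.1] ang 24.8
bottle3 1404 z [0.0751 0.1504 0.2017] c [407.6 243.8] sz [103.2  95.2] ang 37.8
bottle4 788 z [0.0481 0.1134 0.152 ] c [233.4 233.7] sz [69.1 72.6] ang 8.4
```

```bash
cat >> h.py <<'E'
def maskrect(f,m,zw,o=None,up=4):
    """largest comp of mask -> contour -> world plane -> minAreaRect (center mm, size, angle)"""
    m=cv2.resize(m.astype(np.uint8)*255,None,fx=up,fy=up,interpolation=cv2.INTER_LINEAR)
    cs,_=cv2.findContours((m>127).astype(np.uint8),cv2.RETR_EXTERNAL,cv2.CHAIN_APPROX_NONE)
    c=max(cs,key=cv2.contourArea).reshape(-1,2)
    uv=(c+0.5)/up-0.5
    W=onplane(f,uv,zw,o)[:,:2]
    return cv2.minAreaRect((W*1000).astype(np.float32)),W
E
python3 - <<'E'
from h import *
f=dict(np.load("pics/top0.npz"))
f={k:(v if v.ndim else v.item()) for k,v in f.items()}
g=cv2.cvtColor(f["image"],cv2.COLOR_BGR2GRAY)
print(g[150:185:1,315])
def reg(u0,u1,v0,v1,th):
    m=np.zeros(g.shape,bool);m[v0:v1,u0:u1]=g[v0:v1,u0:u1]>th;return m
print("step",maskrect(f,reg(258,372,136,182,120),.008)[0])
print("bath",maskrect(f,reg(190,242,125,226,120),.040)[0])
print("L",maskrect(f,reg(295,333,195,232,180),.050)[0])
print("R",maskrect(f,reg(335,372,195,230,180),.050)[0])
E
```

```text
[ 54  60  58  56  56  57  54  58  56  51  57  60  60  56  55  48  56  50
  41 108 255 255 115  35 107 106 101 105  95 102 106  97 104 100 103]
step ((643.4379272460938, -146.96949768066406), (306.0907287597656, 82.29322814941406), 85.03726959228516)
bath ((592.6196899414062, 144.14964294433594), (274.7300720214844, 103.96137237548828), 2.3352041244506836)
L ((477.4606018066406, -134.69216918945312), (65.13732147216797, 61.33768844604492), 88.9299545288086)
R ((479.100341796875, -247.12875366210938), (64.27096557617188, 63.5937614440918), 80.79461669921875)
```

```bash
cat >> h.py <<'E'
from scipy.spatial.transform import Rotation as Ro
PSI=np.radians(-4.96)
def Rdown(yaw,pitch=0):
    """tool x at world yaw, z down; pitch>0 tips tool z toward +x(yaw)"""
    c,s=np.cos(yaw),np.sin(yaw)
    R=np.array([[c,s,0],[s,-c,0],[0,0,-1.]])
    return R@Ro.from_rotvec([0,pitch,0]).as_matrix()
def plan(p,R,step=30,turn=.12,n=None,o=None,p0=None,R0=None):
    o=o or get_obs()
    p0=o["position"] if p0 is None else p0;R0=o["orientation"] if R0 is None else R0
    d=np.asarray(p)-p0;rv=Ro.from_matrix(np.asarray(R0).T@R).as_rotvec()
    n=n or int(max(1,np.ceil(np.linalg.norm(d)*1000/step),np.ceil(np.linalg.norm(rv)/turn)))
    rows=[];Rc=np.asarray(R0);pc=np.array(p0)
    for i in range(n):
        tgt=p0+d*(i+1)/n
        s=np.round(Rc.T@(tgt-pc)*1000,1);t=np.round(rv/n,3)
        rows.append([*s,*t]);pc=pc+Rc@s/1000;Rc=Rc@Ro.from_rotvec(t).as_matrix()
    print(n,"rows");
    for i in range(0,n,8): print(",".join(f"{x:g}" for r in rows[i:i+8] for x in r))
    return pc,Rc
def S2W(xs,ys,org=(.6434,-.1470),psi=None):
    psi=PSI if psi is None else psi
    c,s=np.cos(psi),np.sin(psi);return np.array([org[0]+c*xs-s*ys,org[1]+s*xs+c*ys])
E
python3 - <<'E'
from h import *
plan([.44,-.19,.25],Rdown(PSI),step=32)
E
```

```text
13 rows
26.5,-16.7,-2.4,-0,0,0.034,25.9,-17.5,-2.5,-0,0,0.034,25.3,-18.4,-2.4,-0,0,0.034,24.7,-19.3,-2.4,-0,0,0.034,24,-20.1,-2.4,-0,0,0.034,23.3,-20.9,-2.5,-0,0,0.034,22.6,-21.7,-2.4,-0,0,0.034,21.8,-22.4,-2.4,-0,0,0.034
21,-23.2,-2.5,-0,0,0.034,20.3,-23.8,-2.4,-0,0,0.034,19.4,-24.6,-2.4,-0,0,0.034,18.6,-25.2,-2.4,-0,0,0.034,17.7,-25.8,-2.5,-0,0,0.034
```

Request:
move_arm --commands '[26, -17, -2, 0, 0, 0.034, 26, -18, -2, 0, 0, 0.034, 25, -18, -2, 0, 0, 0.034, 25, -19, -2, 0, 0, 0.034, 24, -20, -2, 0, 0, 0.034, 23, -21, -2, 0, 0, 0.034, 23, -22, -2, 0, 0, 0.034, 22, -22, -2, 0, 0, 0.034]' --jaw 93

```text
time_s: 0.95
position: [0.3459, -0.3139, 0.2346]
orientation: [[0.996, 0.087, -0.0], [0.087, -0.996, 0.0], [-0.0, -0.0, -1.0]]
force: [0.8, -0.5, 0.1]
finger_gap: 0.0931
```

Request:
move_arm --commands '[21, -23, -3, 0, 0, 0.034, 20, -24, -3, 0, 0, 0.034, 19, -25, -3, 0, 0, 0.034, 19, -25, -3, 0, 0, 0.034, 18, -26, -3, 0, 0, 0.034, 0, 0, 0, 0, 0, 0, 0, 0, 0, 0, 0, 0]'

```text
time_s: 1.65
position: [0.4399, -0.1897, 0.2494]
orientation: [[0.997, -0.079, -0.001], [-0.079, -0.997, -0.0], [-0.001, 0.0, -1.0]]
force: [-0.1, 0.6, 0.3]
finger_gap: 0.0927
```

Run:
```python
from h import *
f,o=shot("wrist","w1.png");print(o["time_s"],o["position"],np.degrees(np.arctan2(o["orientation"][1,0],o["orientation"][0,0])))
import pickle;pickle.dump((f,o),open("pics/w1.pkl","wb"))
```

```text
1.65 [ 0.43988792 -0.18967512  0.24940781] -4.507881990403224
```

View pics/w1.png

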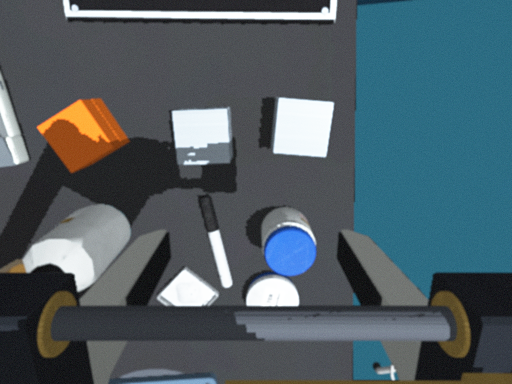

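Run:
```python
from h import *
import pickle
f,o=pickle.load(open("pics/w1.pkl","rb"))
g=cv2.cvtColor(f["image"],cv2.COLOR_BGR2GRAY)
# step front tape lower edge: for columns find last bright row
pts=[]
for u in range(85,325,10):
    col=g[5:35,u].astype(float);idx=np.where(col>150)[0]
    if len(idx): pts.append((u,5+idx.max()+0.5))
W=onplane(f,pts,.008,o)
k=np.polyfit(W[:,1],W[:,0],1);print("edge x=",k,"yaw",-np.degrees(np.arctan(k[0])),"x at y=-.147:",np.polyval(k,-.147),np.std(W[:,0]-np.polyval(k,W[:,1])))
C=cloud(f,o);z=C[...,2]
for nm,(u0,u1,v0,v1) in dict(L=(160,245,95,175),R=(265,345,90,165)).items():
    m=np.zeros(z.shape,bool);m[v0:v1,u0:u1]=True;m&=(z>.042)&(z<.07)
    P=C[m];r=rectxy(P[:,:2]);print(nm,m.sum(),np.median(P[:,2]),r, "cm",P.mean(0))
```

```text
edge x= [0.08996068 0.61581242] yaw -5.140529660753024 x at y=-.147: 0.6025882002391934 0.00031911672080213633
L 2959 0.05027288242873945 ((476.85516357421875, -135.189208984375), (60.138999938964844, 60.00294494628906), 87.60747528076172) cm [ 0.47782589 -0.13558805  0.05021296]
R 3019 0.05030351077143441 ((478.1377868652344, -247.3591766357422), (60.21553421020508, 59.945064544677734), 80.71814727783203) cm [ 0.47912364 -0.24701372  0.05028052]
```

```bash
sed -i 's/^PSI=.*/PSI=np.radians(-5.05)/' h.py
python3 - <<'E'
from h import *
p,R=plan([.4773,-.1354,.08],Rdown(PSI),step=30)
plan([.4773,-.1354,.012],Rdown(PSI),p0=p,R0=R,n=4)
print(S2W(-.07,.017))
E
```

```text
7 rows
4.8,-8.2,24.2,0,0,0.001,4.7,-8.3,24.2,0,0,0.001,4.8,-8.3,24.2,0,0,0.001,4.7,-8.2,24.1,0,0,0.001,4.8,-8.3,24.2,0,0,0.001,4.7,-8.3,24.2,0,0,0.001,4.7,-8.2,24.2,0,0,0.001
4 rows
0,-0,17,0,0,0,0.1,-0,17,0,0,0,-0,-0,17,0,0,0,0,-0,17,0,0,0
[ 0.57516815 -0.12390424]
```

Request:
move_arm --commands '[5, -8, 24, 0, 0, 0.005, 5, -8, 24, 0, 0, 0.005, 5, -8, 24, 0, 0, 0, 5, -8, 24, 0, 0, 0, 4.5, -8, 24, 0, 0, 0, 4.5, -8.5, 24, 0, 0, 0, 4.5, -8.5, 24, 0, 0, 0, 0, 0, 0, 0, 0, 0]'

```text
time_s: 2.5
position: [0.4758, -0.1357, 0.0787]
orientation: [[0.996, -0.092, -0.006], [-0.092, -0.996, 0.003], [-0.006, -0.003, -1.0]]
force: [-0.6, 1.1, -0.9]
finger_gap: 0.0932
```

Request:
move_arm --commands '[0, 0, 17, 0, 0, 0, 0, 0, 17, 0, 0, 0, 0, 0, 17, 0, 0, 0, 0, 0, 17, 0, 0, 0, 0, 0, 0, 0, 0, 0]'

```text
time_s: 3.0
position: [0.477, -0.1371, 0.0129]
orientation: [[0.996, -0.092, -0.003], [-0.092, -0.996, 0.001], [-0.003, -0.001, -1.0]]
force: [-0.3, 0.1, -0.0]
finger_gap: 0.0927
```

Request:
move_arm --commands '[0, 0, 0, 0, 0, 0, 0, 0, 0, 0, 0, 0, 0, 0, 0, 0, 0, 0, 0, 0, 0, 0, 0, 0, 0, 0, 0, 0, 0, 0]' --jaw 50

```text
time_s: 3.5
position: [0.4788, -0.1361, 0.0143]
orientation: [[0.996, -0.091, 0.001], [-0.091, -0.996, 0.0], [0.001, -0.0, -1.0]]
force: [0.2, 2.2, 3.6]
finger_gap: 0.0603
```

Request:
move_arm --commands '[0, 0, -6, 0, 0, 0, 20, -5, 0, 0, 0, 0, 25, -6, 0, 0, 0, 0, 25, -6, 0, 0, 0, 0, 15, 0, 0, 0, 0, 0, 0, 0, 0, 0, 0, 0, 0, 0, 5, 0, 0, 0, 0, 0, 0, 0, 0, 0]'

```text
time_s: 4.3
position: [0.5633, -0.1269, 0.0141]
orientation: [[0.996, -0.091, -0.001], [-0.091, -0.996, 0.0], [-0.001, -0.0, -1.0]]
force: [-0.5, -0.5, -2.7]
finger_gap: 0.0602
```

Request:
move_arm --commands '[3, 0, 0, 0, 0, 0, 3, 0, 0, 0, 0, 0, 3, 0, 0, 0, 0, 0]'

```text
time_s: 4.6
position: [0.5731, -0.1279, 0.0145]
orientation: [[0.996, -0.091, -0.001], [-0.091, -0.996, 0.0], [-0.001, -0.0, -1.0]]
force: [-9.1, -0.1, 2.2]
finger_gap: 0.0601
```

Request:
move_arm --commands '[0, 0, 0, 0, 0, 0, 0, 0, 0, 0, 0, 0, 0, 0, -20, 0, 0, 0, 0, 0, -25, 0, 0, 0, 0, 0, -25, 0, 0, 0, -25, 0, 0, 0, 0, 0, -25, 0, 0, 0, 0, 0, -15, 0, 0, 0, 0, 0]' --jaw 85

```text
time_s: 5.4
position: [0.5076, -0.1218, 0.0852]
orientation: [[0.996, -0.091, 0.001], [-0.091, -0.996, -0.0], [0.001, 0.0, -1.0]]
force: [0.1, -0.2, -0.4]
finger_gap: 0.0847
```

Request:
move_arm --commands '[0, 0, 0, 0, 0, 0, 0, 0, 0, 0, 0, 0, 0, 0, 0, 0, 0, 0, 0, 0, 20, 0, 0, 0, 0, 0, 22, 0, 0, 0, 0, 0, 0, 0, 0, 0]' --jaw 20

```text
time_s: 6.0
position: [0.5076, -0.1213, 0.0402]
orientation: [[0.996, -0.091, -0.004], [-0.091, -0.996, 0.002], [-0.004, -0.002, -1.0]]
force: [-0.2, -0.0, -0.4]
finger_gap: 0.0415
```

Run:
```python
from h import *
f,o=shot("side","s2.png");print(o["time_s"],o["position"],o["finger_gap"])
cv2.imwrite("pics/s2c.png",cv2.resize(f["image"][80:280,180:440],(780,600),interpolation=cv2.INTER_CUBIC))
f,o=shot("wrist","w2.png")
```

```text
6.0 [ 0.50763753 -0.12131485  0.04021846] 0.041493422497193753
```

View pics/s2c.png

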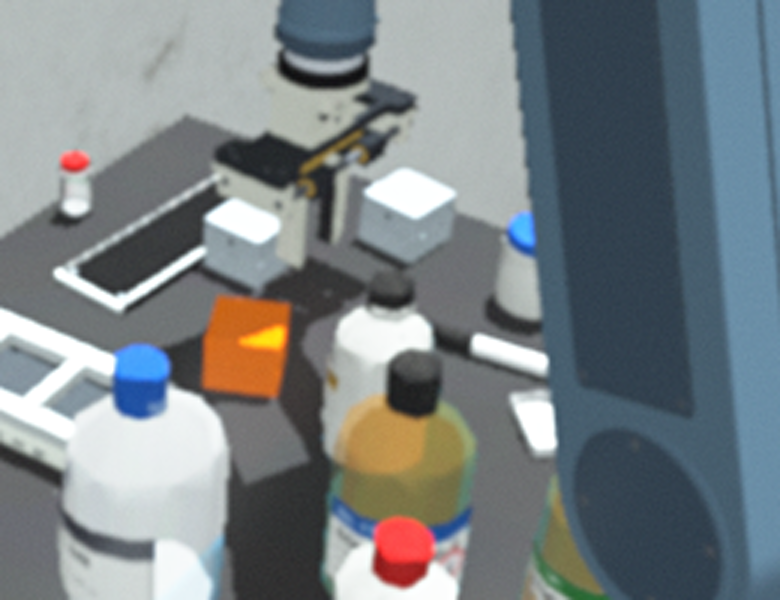

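View pics/w2.png

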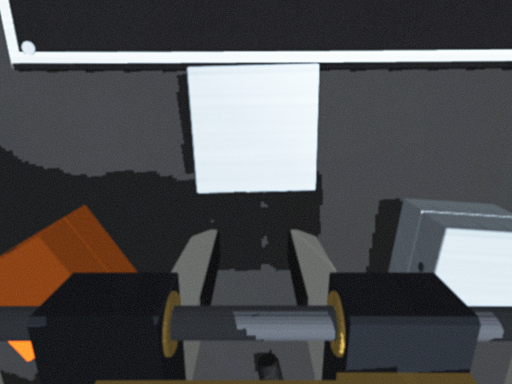

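Request:
move_arm --commands '[14, 0, 0, 0, 0, 0, 10, 0, 0, 0, 0, 0, 4, 0, 0, 0, 0, 0, 3, 0, 0, 0, 0, 0]'

```text
time_s: 6.5
position: [0.5333, -0.1238, 0.0431]
orientation: [[0.996, -0.089, -0.014], [-0.089, -0.996, 0.002], [-0.014, -0.001, -1.0]]
force: [-27.0, -0.6, 24.4]
finger_gap: 0.02
```

Request:
move_arm --commands '[5, 0, -7, 0, 0, 0, 5, 0, -7, 0, 0, 0, 7, 0, -6, 0, 0, 0, 7, 0, -6, 0, 0, 0]'

```text
time_s: 6.9
position: [0.563, -0.1268, 0.0704]
orientation: [[0.996, -0.091, -0.001], [-0.091, -0.996, 0.0], [-0.001, -0.0, -1.0]]
force: [-1.4, 1.5, 2.0]
finger_gap: 0.0203
```

```bash
cat > sv.py <<'E'
from h import *
import sys
f,o=shot("side");print(o["time_s"],o["position"],o["finger_gap"])
cv2.imwrite("pics/"+sys.argv[1],cv2.resize(f["image"][80:230,220:420],(800,600),interpolation=cv2.INTER_CUBIC))
E
python3 sv.py s3.png
```

```text
6.9 [ 0.5629551  -0.12684678  0.07039604] 0.020252670777481305
```

View pics/s3.png

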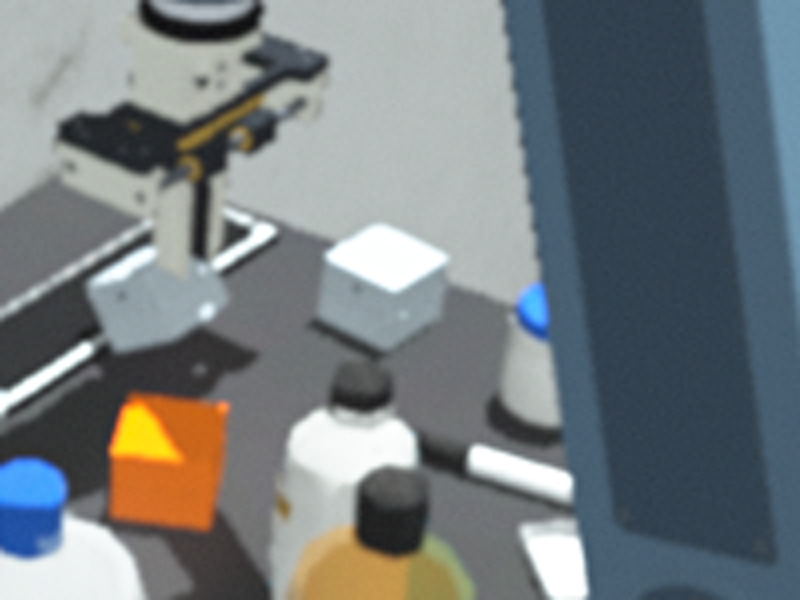

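Tilting as planned (~30°, block at px (158,295) of the crop). Continue the arc.

Request:
move_arm --commands '[8, 0, -4, 0, 0, 0, 8, 0, -3, 0, 0, 0, 9, 0, -1.5, 0, 0, 0, 9, 0, -1, 0, 0, 0, 9, 0, 0, 0, 0, 0, 8, 0, 1, 0, 0, 0, 8, 0, 2, 0, 0, 0, 8, 0, 3, 0, 0, 0]'

```text
time_s: 7.75
position: [0.6309, -0.1332, 0.0718]
orientation: [[0.996, -0.091, -0.0], [-0.091, -0.996, 0.0], [-0.0, -0.0, -1.0]]
force: [-0.2, -0.2, -0.4]
finger_gap: 0.0198
```

```bash
python3 sv.py s4.png
```

```text
7.75 [ 0.63089899 -0.13322154  0.07176808] 0.01978752163406831
```

View pics/s4.png

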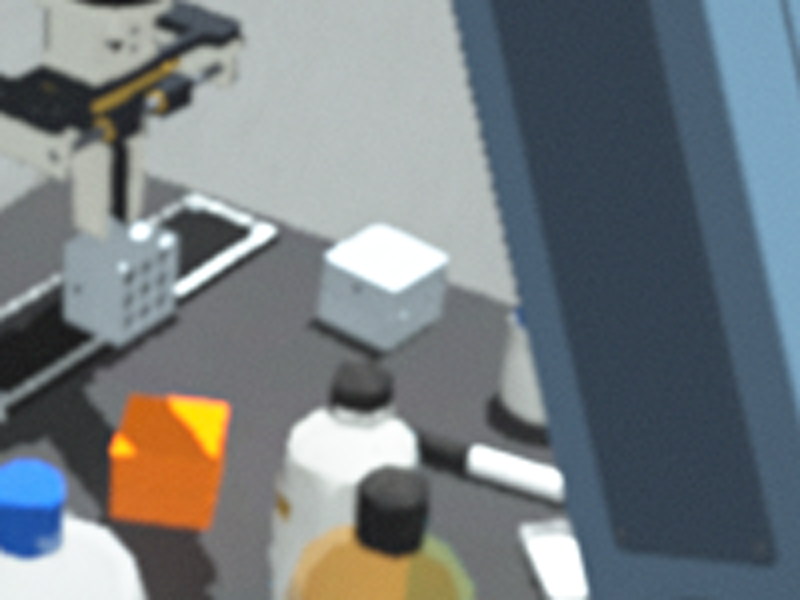

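Request:
move_arm --commands '[0, 0, -20, 0, 0, 0, -10, 0, -20, 0, 0, 0, -25, 0, -20, 0, 0, 0, -25, 0, -15, 0, 0, 0, 0, 0, 0, 0, 0, 0, 0, 0, 0, 0, 0, 0]' --jaw 90

```text
time_s: 8.4
position: [0.5709, -0.1278, 0.1475]
orientation: [[0.996, -0.091, 0.001], [-0.091, -0.996, -0.0], [0.001, 0.0, -1.0]]
force: [0.9, 0.4, -0.2]
finger_gap: 0.0634
```

```bash
cat > wv.py <<'E'
from h import *
import sys
def topfit(C,lo,hi,x=(.5,.7),y=(-.35,0)):
    m=(C[...,2]>lo)&(C[...,2]<hi)&(C[...,0]>x[0])&(C[...,0]<x[1])&(C[...,1]>y[0])&(C[...,1]<y[1])
    n,l,s,c=cv2.connectedComponentsWithStats(m.astype(np.uint8))
    out=[]
    for i in range(1,n):
        if s[i,4]<400: continue
        P=C[l==i];r=rectxy(P[:,:2]);a=r[2];a=a-90 if a>45 else a
        out.append((r[0],r[1],a))
        print("n",s[i,4],"bbox",s[i,:4],"z",np.round(np.median(P[:,2]),4),"c",np.round(r[0],1),"sz",np.round(r[1],1),"yaw",round(a,2))
    return out
if __name__=="__main__":
    f,o=shot("wrist",sys.argv[1]);print(o["time_s"],o["position"],o["finger_gap"])
    C=cloud(f,o);topfit(C,float(sys.argv[2]),float(sys.argv[3]))
E
python3 wv.py w3.png .055 .075
```

```text
8.4 [ 0.57085939 -0.12783534  0.14748711] 0.06341496140757405
n 5437 bbox [211 103  83  69] z 0.0683 c [ 618.1 -131.6] sz [60.2 50.2] yaw -4.9
```

View pics/w3.png

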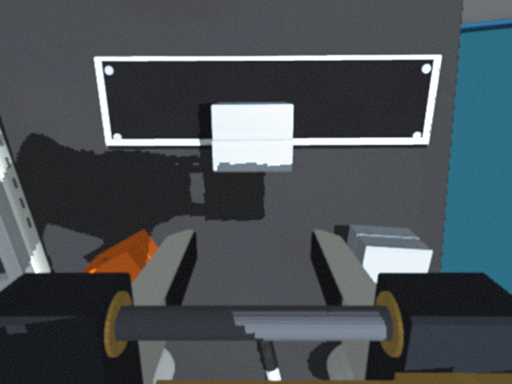

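Request:
move_arm --commands '[16, 0, 10, 0, 0, 0, 16, 0, 20, 0, 0, 0, 15, 0, 20, 0, 0, 0, 0, 0, 25, 0, 0, 0, 0, 0, 25, 0, 0, 0, 0, 0, 18, 0, 0, 0, 0, 0, 0, 0, 0, 0]'

```text
time_s: 9.15
position: [0.6153, -0.131, 0.0246]
orientation: [[0.996, -0.091, -0.007], [-0.091, -0.996, 0.003], [-0.007, -0.002, -1.0]]
force: [0.4, 0.1, 0.2]
finger_gap: 0.0901
```

Request:
move_arm --commands '[0, 0, 0, 0, 0, 0, 0, 0, 0, 0, 0, 0, 0, 0, 0, 0, 0, 0, 0, 0, 0, 0, 0, 0, 0, 0, 0, 0, 0, 0]' --jaw 50

```text
time_s: 9.65
position: [0.618, -0.1318, 0.0302]
orientation: [[0.996, -0.091, 0.002], [-0.091, -0.996, -0.0], [0.002, -0.0, -1.0]]
force: [0.3, 1.9, 4.0]
finger_gap: 0.0601
```

Request:
move_arm --commands '[0, 0, -6, 0, 0, 0, -15, 0, 0, 0, 0, 0, -20, 0, 0, 0, 0, 0, -15, 0, 0, 0, 0, 0, 0, 0, 0, 0, 0, 0, 0, 0, 6, 0, 0, 0, 0, 0, 6, 0, 0, 0, 0, 0, 0, 0, 0, 0]'

```text
time_s: 10.45
position: [0.568, -0.1276, 0.0224]
orientation: [[0.996, -0.091, -0.0], [-0.091, -0.996, 0.0], [-0.0, -0.0, -1.0]]
force: [1.4, 0.3, -4.1]
finger_gap: 0.06
```

Request:
move_arm --commands '[3, 0, 0, 0, 0, 0, 3, 0, 0, 0, 0, 0, 3, 0, 0, 0, 0, 0, 0, 0, 0.5, 0, 0, 0, 0, 0, 0, 0, 0, 0]'

```text
time_s: 10.95
position: [0.5762, -0.1281, 0.0225]
orientation: [[0.996, -0.091, -0.001], [-0.091, -0.996, 0.0], [-0.001, -0.0, -1.0]]
force: [-2.0, -0.2, -3.0]
finger_gap: 0.0597
```

Request:
move_arm --commands '[1, 0, 0, 0, 0, 0, 0, 0, 0, 0, 0, 0, 0, 0, 0, 0, 0, 0, 0, 0, -20, 0, 0, 0, 0, 0, -25, 0, 0, 0, -15, 0, -20, 0, 0, 0, -25, 0, 0, 0, 0, 0, -18, 0, 0, 0, 0, 0]' --jaw 85

```text
time_s: 11.75
position: [0.5195, -0.1231, 0.0888]
orientation: [[0.996, -0.091, 0.002], [-0.091, -0.996, -0.001], [0.002, 0.001, -1.0]]
force: [-0.2, -0.2, -0.3]
finger_gap: 0.085
```

Request:
move_arm --commands '[0, 0, 0, 0, 0, 0, 0, 0, 0, 0, 0, 0, 0, 0, 0, 0, 0, 0, 0, 0, 20, 0, 0, 0, 0, 0, 18, 0, 0, 0, 0, 0, 0, 0, 0, 0]' --jaw 20

```text
time_s: 12.35
position: [0.5189, -0.1224, 0.0474]
orientation: [[0.996, -0.091, -0.004], [-0.091, -0.996, 0.002], [-0.004, -0.001, -1.0]]
force: [-0.1, 0.2, -0.0]
finger_gap: 0.042
```

```bash
python3 wv.py w4.png .045 .075; python3 sv.py s5.png
```

```text
12.35 [ 0.51886454 -0.1224451   0.04741012] 0.042031097542102915
n 13695 bbox [188  87 134 108] z 0.0604 c [ 576.1 -128.6] sz [60.1 50.4] yaw -5.07
n 818 bbox [178 230  39  52] z 0.064 c [524.9 -98.9] sz [22.4 10.9] yaw 37.01
n 817 bbox [291 230  39  52] z 0.0641 c [ 520.3 -147.3] sz [10.8 22.4] yaw 42.99
n 1619 bbox [427 237  85  26] z 0.0501 c [ 506.1 -242.5] sz [45.7 12.7] yaw -0.7
n 1063 bbox [ 32 245  44  48] z 0.0501 c [514.6  -5.8] sz [19.9 22. ] yaw 27.58
12.4 [ 0.51953349 -0.12276018  0.04858807] 0.03775336466075966
```

View pics/s5.png

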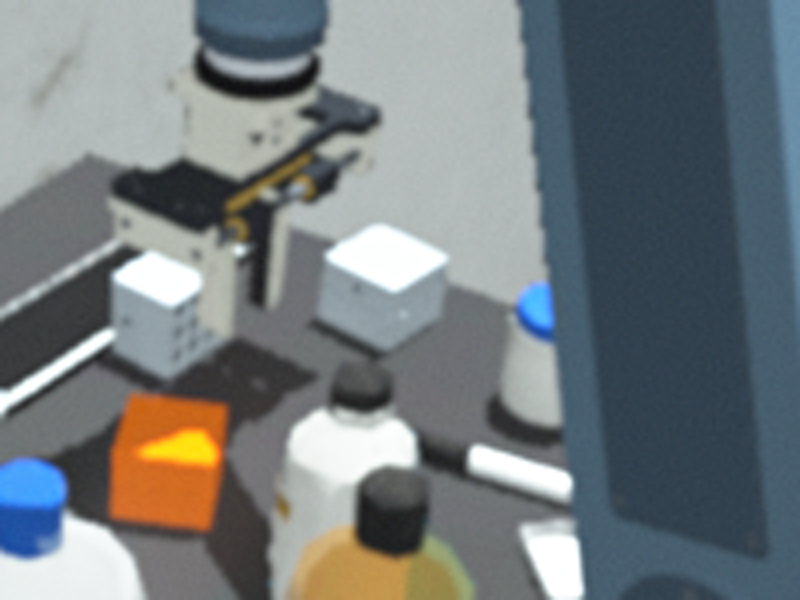

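Request:
move_arm --commands '[12, 0, 0, 0, 0, 0, 6, 0, 0, 0, 0, 0, 4, 0, 0, 0, 0, 0, 2, 0, 0, 0, 0, 0]'

```text
time_s: 12.85
position: [0.5431, -0.1252, 0.0499]
orientation: [[0.996, -0.09, -0.002], [-0.09, -0.996, 0.0], [-0.002, 0.0, -1.0]]
force: [-6.1, -0.0, 5.5]
finger_gap: 0.02
```

Request:
move_arm --commands '[6, 0, -5.5, 0, 0, 0, 6, 0, -5.5, 0, 0, 0, 7.5, 0, -4, 0, 0, 0, 7.5, 0, -4, 0, 0, 0, 8, 0, -2, 0, 0, 0, 8, 0, -2, 0, 0, 0]'

```text
time_s: 13.45
position: [0.5877, -0.1293, 0.073]
orientation: [[0.996, -0.091, 0.001], [-0.091, -0.996, -0.0], [0.001, 0.0, -1.0]]
force: [0.0, -0.1, -0.8]
finger_gap: 0.0198
```

```bash
python3 sv.py s6.png
```

```text
13.45 [ 0.58768467 -0.12926321  0.07296313] 0.01983463456906006
```

View pics/s6.png

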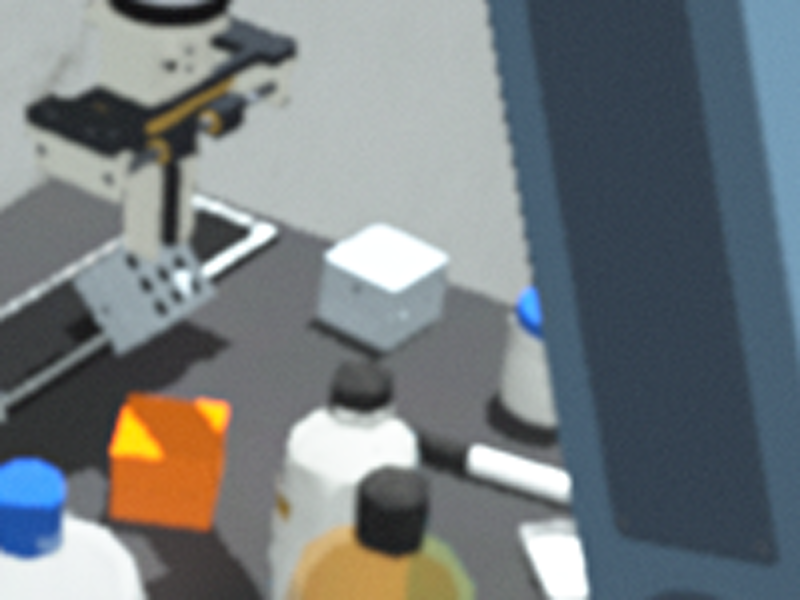

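Request:
move_arm --commands '[8, 0, 0, 0, 0, 0, 8, 0, 0, 0, 0, 0, 8, 0, 2, 0, 0, 0, 8, 0, 2, 0, 0, 0, 7, 0, 3, 0, 0, 0, 7, 0, 3, 0, 0, 0]'

```text
time_s: 14.1
position: [0.6327, -0.1333, 0.0621]
orientation: [[0.996, -0.091, -0.0], [-0.091, -0.996, 0.0], [-0.0, -0.0, -1.0]]
force: [0.5, 0.0, 0.2]
finger_gap: 0.0199
```

```bash
python3 sv.py s7.png
```

```text
14.1 [ 0.63274742 -0.13333621  0.06214803] 0.01986739664305066
```

View pics/s7.png

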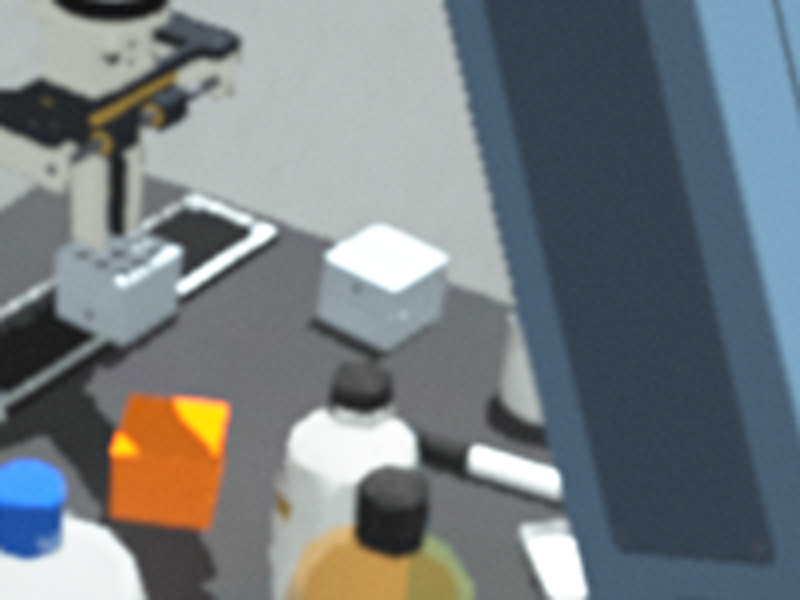

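Request:
move_arm --commands '[0, 0, -20, 0, 0, 0, 0, 5, -30, 0, 0, 0, -25, 15, -30, 0, 0, 0, -30, 18, -20, 0, 0, 0, -30, 18, 0, 0, 0, 0, -30, 18, 0, 0, 0, 0, -25, 15, 0, 0, 0, 0, 0, 0, 0, 0, 0, 0]' --jaw 93

```text
time_s: 14.95
position: [0.482, -0.2102, 0.1628]
orientation: [[0.996, -0.094, -0.002], [-0.094, -0.996, -0.0], [-0.002, 0.0, -1.0]]
force: [-0.7, 1.4, 0.1]
finger_gap: 0.0796
```

```bash
sed -i 's/x=(.5,.7)/x=(.4,.7)/' wv.py; python3 wv.py w5.png .045 .075
```

```text
14.95 [ 0.48201437 -0.21016886  0.16276491] 0.07957546416223049
n 5559 bbox [88  0 91 67] z 0.0577 c [ 613.6 -131.9] sz [61.8 46.6] yaw -5.04
n 4437 bbox [259 151  74  70] z 0.0503 c [ 478.3 -247.3] sz [60.2 60.4] yaw -9.16
n 2106 bbox [  6 157  59  77] z 0.0501 c [492.7  -6.5] sz [60.5 39.4] yaw 23.46
```

View pics/w5.png

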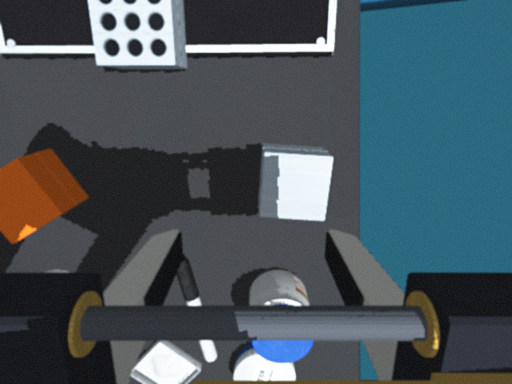

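Request:
move_arm --commands '[0, 13, 15, 0, 0, 0, 0, 13, 25, 0, 0, 0, 0, 11.5, 25, 0, 0, 0, 0, 0, 25, 0, 0, 0, 0, 0, 25, 0, 0, 0, 0, 0, 20, 0, 0, 0, 0, 0, 14, 0, 0, 0, 0, 0, 0, 0, 0, 0]'

```text
time_s: 15.8
position: [0.4811, -0.2451, 0.0114]
orientation: [[0.996, -0.09, -0.003], [-0.09, -0.996, 0.003], [-0.003, -0.003, -1.0]]
force: [0.2, 0.1, -0.7]
finger_gap: 0.0932
```

Request:
move_arm --commands '[0, 0, 0, 0, 0, 0, 0, 0, 0, 0, 0, 0, 0, 0, 0, 0, 0, 0, 0, 0, 0, 0, 0, 0, 0, 0, 0, 0, 0, 0]' --jaw 50

```text
time_s: 16.3
position: [0.4817, -0.2469, 0.0143]
orientation: [[0.996, -0.091, 0.001], [-0.091, -0.996, -0.001], [0.001, 0.001, -1.0]]
force: [-0.6, 0.2, 2.1]
finger_gap: 0.0605
```

Request:
move_arm --commands '[0, 0, -6, 0, 0, 0, 20, -4, 0, 0, 0, 0, 25, -4, 0, 0, 0, 0, 25, -3, 0, 0, 0, 0, 5, 0, 0, 0, 0, 0, 0, 0, 0, 0, 0, 0, 0, 0, 5, 0, 0, 0, 0, 0, 0, 0, 0, 0]'

```text
time_s: 17.1
position: [0.5557, -0.2422, 0.0142]
orientation: [[0.996, -0.092, -0.001], [-0.092, -0.996, 0.001], [-0.001, -0.001, -1.0]]
force: [-0.9, -0.4, -2.8]
finger_gap: 0.0603
```

Request:
move_arm --commands '[3, 0, 0, 0, 0, 0, 3, 0, 0, 0, 0, 0, 3, 0, 0, 0, 0, 0]'

```text
time_s: 17.4
position: [0.5635, -0.2432, 0.0145]
orientation: [[0.996, -0.09, -0.005], [-0.09, -0.996, 0.001], [-0.005, -0.0, -1.0]]
force: [-13.8, -1.6, 7.4]
finger_gap: 0.0605
```

Request:
move_arm --commands '[0, 0, 0, 0, 0, 0, 0, 0, 0, 0, 0, 0, 0, 0, -20, 0, 0, 0, 0, 0, -25, 0, 0, 0, 0, 0, -25, 0, 0, 0, -25, 0, 0, 0, 0, 0, -25, 0, 0, 0, 0, 0, -15, 0, 0, 0, 0, 0]' --jaw 85

```text
time_s: 18.2
position: [0.5003, -0.237, 0.0852]
orientation: [[0.996, -0.091, 0.001], [-0.091, -0.996, -0.0], [0.001, 0.0, -1.0]]
force: [0.8, -0.3, 0.6]
finger_gap: 0.085
```

Request:
move_arm --commands '[0, 0, 0, 0, 0, 0, 0, 0, 0, 0, 0, 0, 0, 0, 0, 0, 0, 0, 0, 0, 20, 0, 0, 0, 0, 0, 22, 0, 0, 0, 0, 0, 0, 0, 0, 0]' --jaw 20

```text
time_s: 18.8
position: [0.5003, -0.2362, 0.0401]
orientation: [[0.996, -0.091, -0.004], [-0.091, -0.996, 0.003], [-0.004, -0.003, -1.0]]
force: [-0.3, 0.5, -0.7]
finger_gap: 0.042
```

```bash
python3 wv.py w6.png .042 .062; python3 sv.py s8.png
```

```text
18.8 [ 0.50030437 -0.23615637  0.04005208] 0.042003318521963214
n 6445 bbox [ 0  0 77 93] z 0.0567 c [ 608.7 -148.1] sz [29.5 38.7] yaw -5.22
n 15996 bbox [193  67 133 133] z 0.0504 c [ 560.  -243.2] sz [60.3 60.3] yaw -7.73
n 568 bbox [182 230  35  48] z 0.0534 c [ 506.1 -212.8] sz [21.9 10.3] yaw 36.13
n 574 bbox [291 230  36  45] z 0.0535 c [ 501.5 -261.1] sz [10.7 22.1] yaw 43.02
18.85 [ 0.50097171 -0.23667653  0.04142096] 0.037429017386737
```

View pics/w6.png

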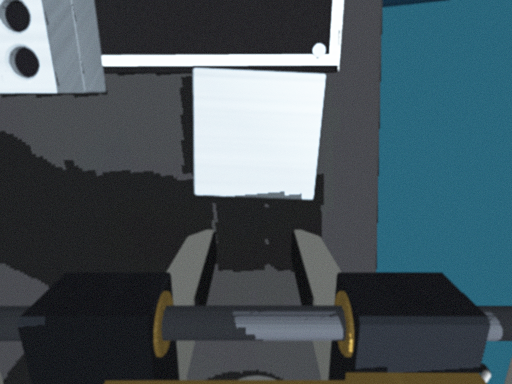

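Request:
move_arm --commands '[10, 0, 0, 0, 0, 0, 5, 0, 0, 0, 0, 0, 4, 0, 0, 0, 0, 0, 3, 0, 0, 0, 0, 0]'

```text
time_s: 19.3
position: [0.5218, -0.24, 0.0434]
orientation: [[0.996, -0.09, -0.004], [-0.09, -0.996, -0.001], [-0.004, 0.001, -1.0]]
force: [-13.9, -3.0, 10.1]
finger_gap: 0.02
```

```bash
python3 wv.py w7.png .042 .062
```

```text
19.3 [ 0.52181332 -0.23996513  0.04337322] 0.020023128066650447
n 10297 bbox [  0   0  84 143] z 0.0573 c [ 619.2 -147. ] sz [33.3 60.5] yaw -5.5
n 14532 bbox [193 115 125 157] z 0.0504 c [ 552.1 -242.5] sz [60.3 77.2] yaw -7.09
```

Request:
move_arm --commands '[3, 0, 0, 0, 0, 0, 5, 0, -7, 0, 0, 0, 5, 0, -7, 0, 0, 0, 7, 0, -6, 0, 0, 0, 7, 0, -6, 0, 0, 0]'

```text
time_s: 19.85
position: [0.5508, -0.2421, 0.0695]
orientation: [[0.996, -0.091, 0.001], [-0.091, -0.996, -0.0], [0.001, 0.0, -1.0]]
force: [-0.1, -0.0, 0.6]
finger_gap: 0.0198
```

```bash
python3 sv.py s9.png;python3 wv.py w8.png .042 .062
```

```text
19.85 [ 0.55081437 -0.2420959   0.06948798] 0.019809704784065626
19.9 [ 0.55276066 -0.24246706  0.07050445] 0.020088365005749027
n 11920 bbox [  0  78 115 113] z 0.0576 c [ 620.2 -134.2] sz [58.9 60.3] yaw -5.32
n 5891 bbox [202 128 108  60] z 0.0527 c [ 597.8 -248.1] sz [60.1 30.6] yaw -5.33
```

View pics/s9.png

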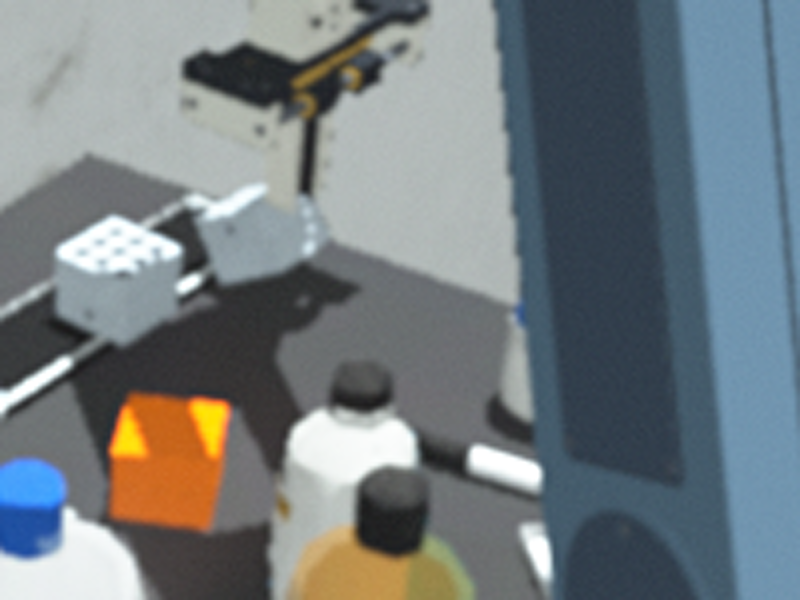

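View pics/w8.png

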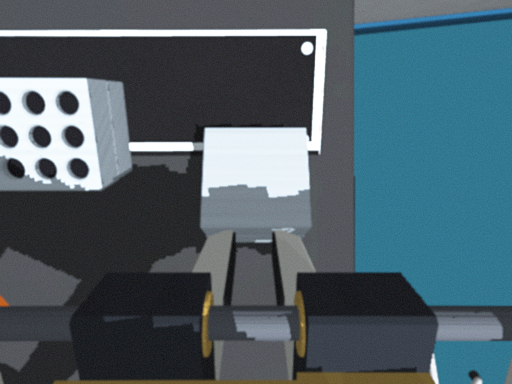

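Aligned (yaw −5.3°) and tipping. Continue.

Request:
move_arm --commands '[8, 0, -4, 0, 0, 0, 8, 0, -3, 0, 0, 0, 9, 0, -1.5, 0, 0, 0, 9, 0, -1, 0, 0, 0, 9, 0, 0, 0, 0, 0, 8, 0, 1, 0, 0, 0, 8, 0, 2, 0, 0, 0, 8, 0, 3, 0, 0, 0]'

```text
time_s: 20.75
position: [0.6174, -0.2479, 0.0718]
orientation: [[0.996, -0.091, -0.0], [-0.091, -0.996, 0.0], [-0.0, -0.0, -1.0]]
force: [0.3, 0.7, -0.0]
finger_gap: 0.0199
```

Request:
move_arm --commands '[0, 0, -20, 0, 0, 0, -10, 0, -20, 0, 0, 0, -25, 0, -20, 0, 0, 0, -25, 0, -15, 0, 0, 0, 0, 0, 0, 0, 0, 0, 0, 0, 0, 0, 0, 0]' --jaw 90

```text
time_s: 21.35
position: [0.5575, -0.2427, 0.1474]
orientation: [[0.996, -0.092, 0.001], [-0.092, -0.996, -0.0], [0.001, 0.0, -1.0]]
force: [0.8, 0.9, -0.7]
finger_gap: 0.063
```

```bash
python3 sv.py s10.png;python3 wv.py w9.png .05 .075
```

```text
21.35 [ 0.55747801 -0.24269252  0.14743138] 0.06295535918160923
21.4 [ 0.5575433  -0.24251965  0.14674344] 0.06735270115244163
n 6504 bbox [56 90 93 79] z 0.0578 c [ 620.1 -132.3] sz [61.8 59.4] yaw -5.14
n 5483 bbox [214 100  83  69] z 0.0683 c [ 606.8 -248.6] sz [60.1 49.7] yaw -5.63
```

View pics/s10.png

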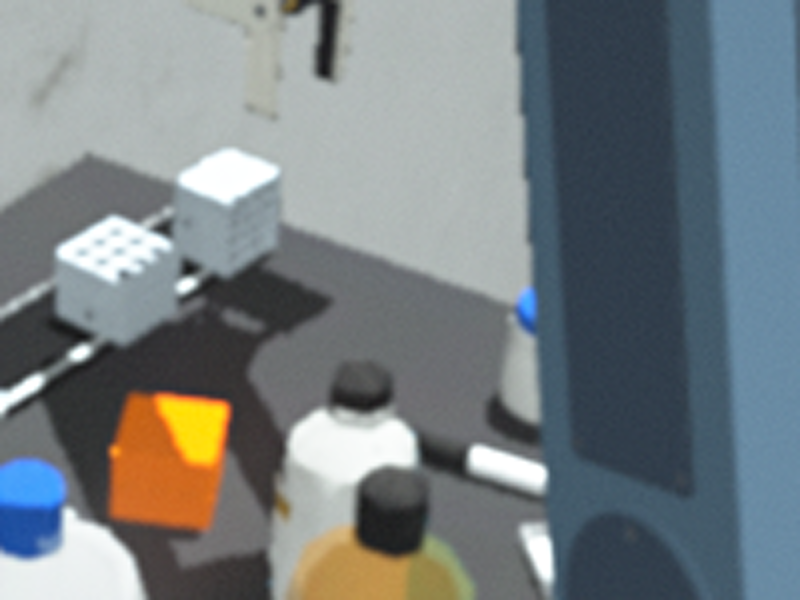

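Request:
move_arm --commands '[16, 1.5, 10, 0, 0, 0, 17, 0, 20, 0, 0, 0, 16.5, 0, 20, 0, 0, 0, 0, 0, 25, 0, 0, 0, 0, 0, 25, 0, 0, 0, 0, 0, 18, 0, 0, 0, 0, 0, 0, 0, 0, 0]'

```text
time_s: 22.15
position: [0.6043, -0.2468, 0.0245]
orientation: [[0.996, -0.091, -0.007], [-0.091, -0.996, 0.004], [-0.007, -0.004, -1.0]]
force: [0.1, -0.0, -0.2]
finger_gap: 0.0898
```

Request:
move_arm --commands '[0, 0, 0, 0, 0, 0, 0, 0, 0, 0, 0, 0, 0, 0, 0, 0, 0, 0, 0, 0, 0, 0, 0, 0, 0, 0, 0, 0, 0, 0]' --jaw 50

```text
time_s: 22.65
position: [0.6067, -0.2484, 0.0302]
orientation: [[0.996, -0.091, 0.002], [-0.091, -0.996, -0.0], [0.002, 0.0, -1.0]]
force: [-0.3, 1.2, 4.0]
finger_gap: 0.0598
```

Request:
move_arm --commands '[0, 0, -6, 0, 0, 0, -15, 0, 0, 0, 0, 0, -20, 0, 0, 0, 0, 0, -15, 0, 0, 0, 0, 0, 0, 0, 0, 0, 0, 0, 0, 0, 6, 0, 0, 0, 0, 0, 6, 0, 0, 0, 0, 0, 0, 0, 0, 0]'

```text
time_s: 23.45
position: [0.5569, -0.244, 0.0224]
orientation: [[0.996, -0.091, -0.0], [-0.091, -0.996, 0.0], [-0.0, -0.0, -1.0]]
force: [-0.7, -0.0, -3.2]
finger_gap: 0.0599
```

Request:
move_arm --commands '[3, 0, 0, 0, 0, 0, 3, 0, 0, 0, 0, 0, 3, 0, 0, 0, 0, 0, 0, 0, 1, 0, 0, 0, 0, 0, 0, 0, 0, 0]'

```text
time_s: 23.95
position: [0.5656, -0.2447, 0.0222]
orientation: [[0.996, -0.091, 0.0], [-0.091, -0.996, -0.0], [0.0, 0.0, -1.0]]
force: [-0.6, -0.7, -2.0]
finger_gap: 0.0602
```

Request:
move_arm --commands '[2, 0, 0, 0, 0, 0, 2, 0, 0, 0, 0, 0, 0, 0, 0, 0, 0, 0]'

```text
time_s: 24.25
position: [0.5663, -0.2448, 0.0223]
orientation: [[0.996, -0.09, -0.006], [-0.09, -0.996, 0.001], [-0.006, -0.0, -1.0]]
force: [-10.8, 0.3, 6.6]
finger_gap: 0.0598
```

Request:
move_arm --commands '[0, 0, 0, 0, 0, 0, 0, 0, 0, 0, 0, 0, 0, 0, 0, 0, 0, 0, 0, 0, -20, 0, 0, 0, 0, 0, -25, 0, 0, 0, -15, 0, -20, 0, 0, 0, -25, 0, 0, 0, 0, 0, -19, 0, 0, 0, 0, 0]' --jaw 85

```text
time_s: 25.05
position: [0.5104, -0.2398, 0.0881]
orientation: [[0.996, -0.091, 0.002], [-0.091, -0.996, -0.001], [0.002, 0.001, -1.0]]
force: [0.9, -1.1, 0.7]
finger_gap: 0.0847
```

Request:
move_arm --commands '[0, 0, 0, 0, 0, 0, 0, 0, 0, 0, 0, 0, 0, 0, 0, 0, 0, 0, 0, 0, 20, 0, 0, 0, 0, 0, 18, 0, 0, 0, 0, 0, 0, 0, 0, 0]' --jaw 20

```text
time_s: 25.65
position: [0.5098, -0.2387, 0.0467]
orientation: [[0.996, -0.091, -0.004], [-0.091, -0.996, 0.003], [-0.004, -0.002, -1.0]]
force: [-0.4, 0.8, -0.2]
finger_gap: 0.0415
```

```bash
python3 wv.py w10.png .045 .075
```

```text
25.65 [ 0.50979554 -0.23868099  0.04673627] 0.041510434735637286
n 8206 bbox [  0   0  81 115] z 0.0575 c [ 613.9 -146.7] sz [32.8 49.2] yaw -5.69
n 13677 bbox [189  90 134 107] z 0.0603 c [ 566.1 -245.1] sz [60.6 49.8] yaw -5.33
n 837 bbox [178 230  39  52] z 0.0635 c [ 515.8 -215.1] sz [22.3 10.8] yaw 36.76
n 846 bbox [291 230  39  52] z 0.0637 c [ 511.2 -263.6] sz [10.7 22.6] yaw 43.47
```

View pics/w10.png

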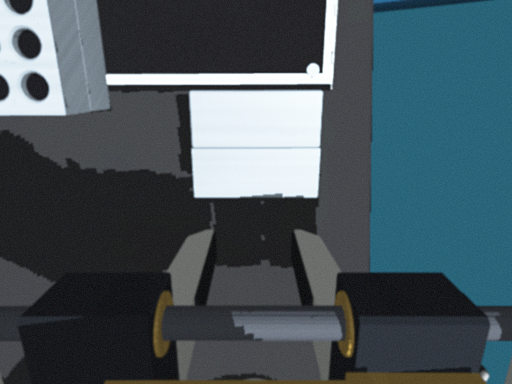

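Block against the edge at (257,145), aligned. Push over.

Request:
move_arm --commands '[12, 0, 0, 0, 0, 0, 6, 0, 0, 0, 0, 0, 4, 0, 0, 0, 0, 0, 3, 0, 0, 0, 0, 0]'

```text
time_s: 26.1
position: [0.5339, -0.2418, 0.0498]
orientation: [[0.996, -0.09, -0.004], [-0.09, -0.996, 0.0], [-0.004, 0.0, -1.0]]
force: [-14.0, -0.1, 10.4]
finger_gap: 0.0202
```

Request:
move_arm --commands '[6, 0, -5.5, 0, 0, 0, 6, 0, -5.5, 0, 0, 0, 7.5, 0, -4, 0, 0, 0, 7.5, 0, -4, 0, 0, 0, 8, 0, -2, 0, 0, 0, 8, 0, -2, 0, 0, 0]'

```text
time_s: 26.7
position: [0.5795, -0.246, 0.0723]
orientation: [[0.996, -0.091, 0.001], [-0.091, -0.996, -0.0], [0.001, 0.0, -1.0]]
force: [0.3, 0.3, -0.1]
finger_gap: 0.0198
```

```bash
python3 sv.py s11.png
```

```text
26.7 [ 0.5794963  -0.2459859   0.07232745] 0.0198385380383337
```

View pics/s11.png

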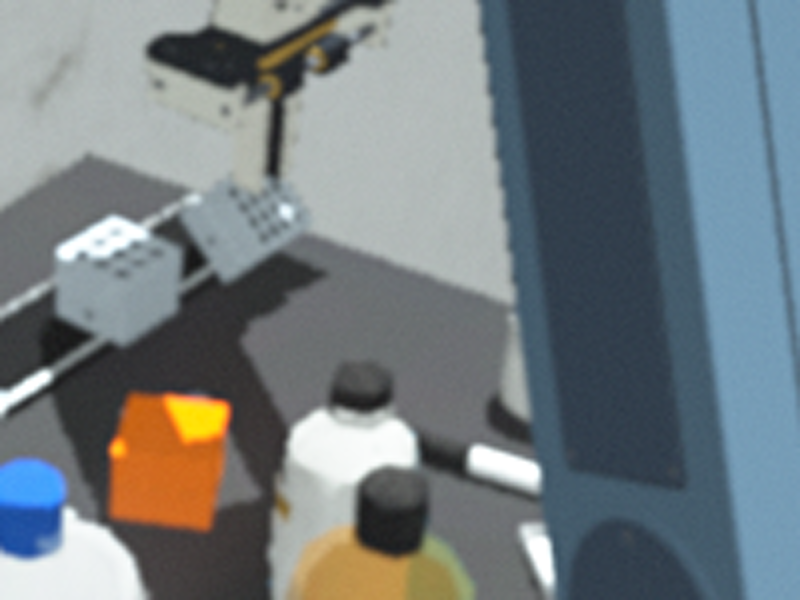

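Request:
move_arm --commands '[8, 0, 0, 0, 0, 0, 8, 0, 0, 0, 0, 0, 8, 0, 2, 0, 0, 0, 8, 0, 2, 0, 0, 0, 7, 0, 3, 0, 0, 0, 7, 0, 3, 0, 0, 0]'

```text
time_s: 27.35
position: [0.6246, -0.2501, 0.0616]
orientation: [[0.996, -0.091, -0.0], [-0.091, -0.996, 0.0], [-0.0, -0.0, -1.0]]
force: [-0.3, 0.5, -0.7]
finger_gap: 0.0202
```

Request:
move_arm --commands '[0, 0, -20, 0, 0, 0, -10, -15, -25, 0, 0, 0, -20, -20, -25, 0, 0, 0, -20, -20, -20, 0, 0, 0, -15, -10, -10, 0, 0, 0, 0, 0, 0, 0, 0, 0, 0, 0, 0, 0, 0, 0, 0, 0, 0, 0, 0, 0]' --jaw 90

```text
time_s: 28.15
position: [0.5656, -0.18, 0.1612]
orientation: [[0.996, -0.092, -0.001], [-0.092, -0.996, 0.0], [-0.001, -0.0, -1.0]]
force: [0.6, 0.2, 0.1]
finger_gap: 0.0795
```

```bash
python3 sv.py s12.png;python3 wv.py w11.png .05 .065
```

```text
28.15 [ 0.56563803 -0.18002404  0.16123072] 0.07952243790289991
28.2 [ 0.56553604 -0.18003614  0.16103301] 0.08324597735831642
n 5648 bbox [294  90  80  76] z 0.0579 c [ 611.  -249.4] sz [60.5 60.1] yaw -5.04
n 5542 bbox [149  92  79  75] z 0.0578 c [ 620.7 -132.7] sz [60.1 59.6] yaw -5.33
```

View pics/s12.png

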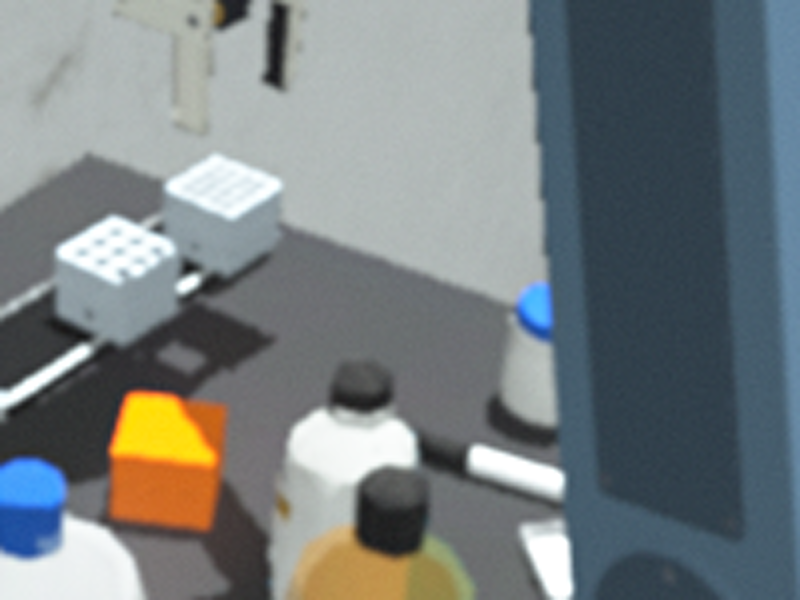

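View pics/w11.png

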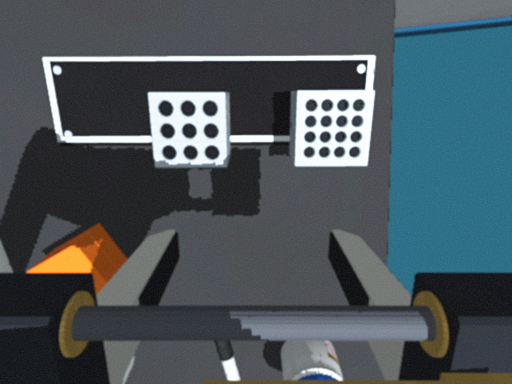

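Run:
```python
from h import *
plan([.565,.144,.19],Rdown(np.radians(2.3)),step=31)
```

```text
11 rows
-2.7,-29.3,-2.6,-0,0,-0.012,-2.4,-29.4,-2.6,-0,0,-0.012,-2.1,-29.4,-2.7,-0,0,-0.012,-1.7,-29.4,-2.6,-0,0,-0.012,-1.3,-29.4,-2.6,-0,0,-0.012,-1,-29.4,-2.6,-0,0,-0.012,-0.6,-29.5,-2.6,-0,0,-0.012,-0.3,-29.4,-2.7,-0,0,-0.012
0.1,-29.5,-2.6,-0,0,-0.012,0.4,-29.4,-2.6,-0,0,-0.012,0.8,-29.5,-2.6,-0,0,-0.012
```

Request:
move_arm --commands '[-3, -29, -3, 0, 0, -0.012, -2, -29, -3, 0, 0, -0.012, -2, -29, -3, 0, 0, -0.012, -2, -30, -3, 0, 0, -0.012, -1, -30, -3, 0, 0, -0.012, -1, -30, -3, 0, 0, -0.012, -1, -30, -3, 0, 0, -0.012, 0, -30, -3, 0, 0, -0.012]'

```text
time_s: 29.05
position: [0.565, 0.0588, 0.1854]
orientation: [[1.0, 0.005, -0.001], [0.005, -1.0, 0.0], [-0.001, -0.0, -1.0]]
force: [0.8, -0.3, 0.1]
finger_gap: 0.0898
```

Request:
move_arm --commands '[0, -29, -2, 0, 0, -0.012, 0, -29, -2, 0, 0, -0.012, 1, -29, -2, 0, 0, -0.012, 0, 0, 0, 0, 0, 0, 0, 0, 0, 0, 0, 0, 0, 0, 0, 0, 0, 0]'

```text
time_s: 29.65
position: [0.5646, 0.1439, 0.1915]
orientation: [[0.999, 0.04, -0.001], [0.04, -0.999, -0.001], [-0.001, 0.001, -1.0]]
force: [0.6, -0.0, 0.0]
finger_gap: 0.0901
```

Run:
```python
from h import *
import pickle
f,o=shot("wrist","b1.png");pickle.dump((f,o),open("pics/b1.pkl","wb"))
print(o["time_s"],o["position"],np.degrees(np.arctan2(o["orientation"][1,0],o["orientation"][0,0])))
```

```text
29.65 [0.56455571 0.14394645 0.19152153] 2.2900187671698755
```

View pics/b1.png

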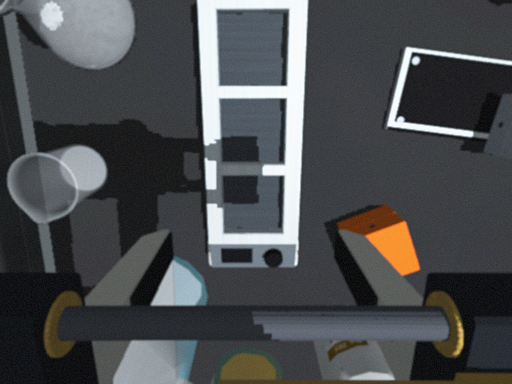

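```bash
cat > bath.py <<'E'
from h import *
def recesses(f,o,verbose=True):
    C=cloud(f,o);z=C[...,2]
    plate=((z>.034)&(z<.050)&(C[...,1]>.08)&(C[...,1]<.22)&(C[...,0]>.44)).astype(np.uint8)
    cs,hr=cv2.findContours(plate,cv2.RETR_CCOMP,cv2.CHAIN_APPROX_NONE)
    out=[]
    for c,h in zip(cs,hr[0]):
        if h[3]<0 or cv2.contourArea(c)<1500: continue
        # contour of hole lies on plate pixels bordering; refine: rim half-pixel inside
        m=np.zeros(z.shape,np.uint8);cv2.drawContours(m,[c],-1,1,-1);m[plate>0]=0
        r,W=maskrect(f,m>0,.040,o,up=4)
        a=r[2];a=a-90 if a>45 else a
        if verbose: print("recess c",np.round(r[0],2),"sz",np.round(r[1],1),"yaw",round(a,2))
        out.append((r[0],r[1],a))
    return out
if __name__=="__main__":
    import pickle,sys
    f,o=pickle.load(open(sys.argv[1],"rb"));recesses(f,o)
    C=cloud(f,o);z=C[...,2];print(np.nanmedian(z[210:225,240:270]),np.nanmedian(z[100:150,205:212]))
E
python3 bath.py pics/b1.pkl
```

```text
recess c [535.36 143.12] sz [61.4 62.6] yaw 2.22
recess c [608.6  146.05] sz [62.3 62.7] yaw 2.22
recess c [681.2  149.02] sz [61.4 62.6] yaw 2.24
0.025581316106162988 0.040405480570259666
```

Run:
```python
from h import *
p,R=plan([.6207,-.1327,.12],Rdown(np.radians(-5.2)),step=31)
plan([.6207,-.1327,.028],Rdown(np.radians(-5.2)),p0=p,R0=R,step=25)
```

```text
10 rows
4.5,27.8,7.2,0,0,0.013,4.9,27.8,7.1,0,0,0.013,5.3,27.7,7.2,0,0,0.013,5.6,27.7,7.2,0,0,0.013,5.9,27.6,7.2,0,0,0.013,6.4,27.4,7.1,0,0,0.013,6.6,27.4,7.2,0,0,0.013,7.1,27.4,7.2,0,0,0.013
7.4,27.2,7.2,0,0,0.013,7.7,27.1,7.1,0,0,0.013
4 rows
0,-0,23,0,0,0,0,-0,23,0,0,0,0.1,-0,23,0,0,0,-0,-0,23,0,0,0
```

Request:
move_arm --commands '[4.5, 28, 7, 0, 0, 0.013, 5, 28, 7, 0, 0, 0.013, 5, 28, 7, 0, 0, 0.013, 5.5, 28, 7, 0, 0, 0.013, 6, 27.5, 7, 0, 0, 0.013, 6.5, 27.5, 7, 0, 0, 0.013, 6.5, 27, 7, 0, 0, 0.013, 7, 27, 7, 0, 0, 0.013]'

```text
time_s: 30.5
position: [0.6092, -0.079, 0.1358]
orientation: [[0.998, -0.066, -0.0], [-0.066, -0.998, -0.0], [-0.0, 0.0, -1.0]]
force: [0.4, 0.9, 0.2]
finger_gap: 0.0898
```

Request:
move_arm --commands '[7.5, 27, 7, 0, 0, 0.013, 8, 27, 8, 0, 0, 0.013, 0, 0, 0, 0, 0, 0, 0, 0, 0, 0, 0, 0]'

```text
time_s: 30.9
position: [0.6205, -0.1327, 0.1206]
orientation: [[0.996, -0.092, -0.001], [-0.092, -0.996, 0.001], [-0.001, -0.001, -1.0]]
force: [0.5, 0.3, 0.4]
finger_gap: 0.09
```

```bash
python3 wv.py w12.png .05 .065; python3 -c "
from h import *
plan([.6207,-.1327,.028],Rdown(np.radians(-5.2)),step=25)"
```

```text
30.9 [ 0.6205183  -0.13274065  0.1206176 ] 0.08997475655259682
n 6875 bbox [364 162  97  80] z 0.0578 c [ 611.1 -249.4] sz [61.7 60.7] yaw -5.08
n 6440 bbox [211 164  84  80] z 0.0579 c [ 620.5 -132.5] sz [60.1 60.8] yaw -5.15
n 778 bbox [120 341  41  43] z 0.0506 c [481.8 -10.9] sz [35.4 39.3] yaw 23.88
4 rows
0.1,0.2,23.3,-0,0,0,0,0.3,23.2,-0,0,0,0.1,0.2,23.3,-0,0,0,0,0.3,23.2,-0,0,0
```

View pics/w12.png

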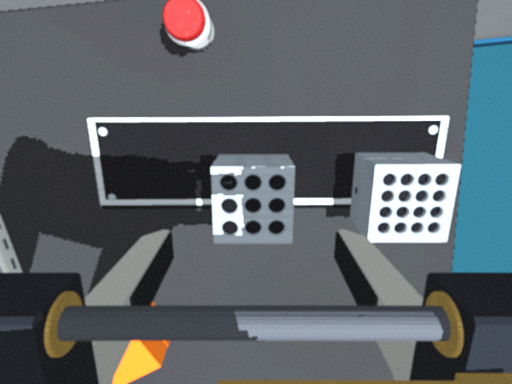

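Request:
move_arm --commands '[0, 0, 23, 0, 0, 0, 0, 0, 23, 0, 0, 0, 0, 0, 23, 0, 0, 0, 0, 0, 23, 0, 0, 0, 0, 0, 0, 0, 0, 0, 0, 0, 0, 0, 0, 0]'

```text
time_s: 31.55
position: [0.6211, -0.1305, 0.0297]
orientation: [[0.996, -0.088, -0.0], [-0.088, -0.996, 0.0], [-0.0, -0.0, -1.0]]
force: [0.5, 0.5, 0.2]
finger_gap: 0.0901
```

Request:
move_arm --commands '[0, 0, 0, 0, 0, 0, 0, 0, 0, 0, 0, 0, 0, 0, 0, 0, 0, 0, 0, 0, 0, 0, 0, 0, 0, 0, 0, 0, 0, 0]' --jaw 50

```text
time_s: 32.05
position: [0.6214, -0.1318, 0.0298]
orientation: [[0.996, -0.089, 0.001], [-0.089, -0.996, -0.001], [0.001, 0.001, -1.0]]
force: [-0.6, -1.6, 4.1]
finger_gap: 0.0599
```

Request:
move_arm --commands '[0, 0, -15, 0, 0, 0, 0, 0, -25, 0, 0, 0, 0, 0, -25, 0, 0, 0, 0, 0, 0, 0, 0, 0, 0, 0, 0, 0, 0, 0]'

```text
time_s: 32.55
position: [0.6211, -0.1312, 0.0943]
orientation: [[0.996, -0.089, 0.0], [-0.089, -0.996, -0.0], [0.0, 0.0, -1.0]]
force: [0.3, -0.1, -3.1]
finger_gap: 0.0592
```

```bash
python3 wv.py w13.png .10 .14; python3 -c "
from h import *
o=get_obs();print(o['finger_gap'])
plan([.6086,.146,.125],Rdown(np.radians(2.27)),step=30)"
```

```text
32.55 [ 0.62108728 -0.13115177  0.09429641] 0.0591670748663804
n 16624 bbox [144 196 221 109] z 0.1223 c [ 624.7 -132. ] sz [92.3 52.6] yaw -5.17
0.05963067175954733
10 rows
-3.6,-27.5,-3.2,-0,0,-0.013,-3.3,-27.5,-3.1,-0,0,-0.013,-2.9,-27.6,-3.2,-0,0,-0.013,-2.6,-27.6,-3.1,-0,0,-0.013,-2.2,-27.6,-3.2,-0,0,-0.013,-1.9,-27.6,-3.2,-0,0,-0.013,-1.4,-27.7,-3.1,-0,0,-0.013,-1.2,-27.7,-3.2,-0,0,-0.013
-0.7,-27.7,-3.1,-0,0,-0.013,-0.4,-27.7,-3.2,-0,0,-0.013
```

View pics/w13.png

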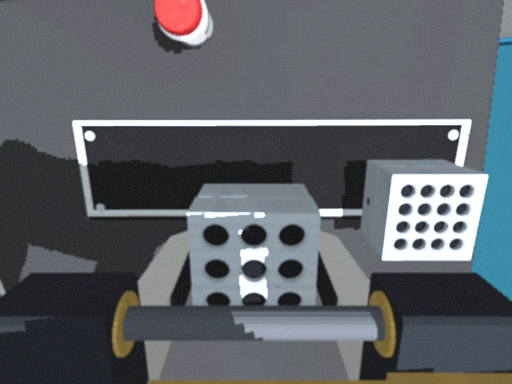

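```bash
cat > hand.py <<'E'
from h import *
def inhand(f,o):
    C=cloud(f,o);T=(C-o["position"])@o["orientation"]  # tool coords
    zt=np.nanmedian(T[215:300,200:310,2]); 
    m=(np.abs(T[...,2]-zt)<.004)&(np.abs(T[...,1])<.034)&(T[...,0]>-.01)
    # front edge as function of tool y
    E=[];  
    for y in np.arange(-.024,.025,.004):
        q=m&(np.abs(T[...,1]-y)<.002)
        E.append((y,np.sort(T[...,0][q])[-5:].mean()))
    E=np.array(E);k=np.polyfit(E[:,0],E[:,1],1)
    L=[T[...,1][m&(np.abs(T[...,0]-x)<.002)] for x in np.arange(.006,.027,.004)]
    s=np.array([(np.sort(l)[:4].mean(),np.sort(l)[-4:].mean()) for l in L])
    print("top z tool",zt,"front x mm",1000*k[1],"-> centre x",1000*k[1]-30,"slope rad",k[0],"sides",np.round(s.mean(0)*1000,1))
if __name__=="__main__":
    f,o=shot("wrist");inhand(f,o)
E
python3 hand.py
```

```text
top z tool -0.027947440498150247 front x mm 29.518903467583197 -> centre x -0.48109653241680306 slope rad -0.0011916486936683105 sides [-30.6  31.1]
```

Request:
move_arm --commands '[-3.5, -27.5, -3, 0, 0, -0.013, -3, -27.5, -3, 0, 0, -0.013, -3, -27.5, -3, 0, 0, -0.013, -2.5, -27.5, -3, 0, 0, -0.013, -2, -27.5, -3, 0, 0, -0.013, -2, -27.5, -3, 0, 0, -0.013, -1.5, -27.5, -3, 0, 0, -0.013, -1, -27.5, -3, 0, 0, -0.013]'

```text
time_s: 33.45
position: [0.6109, 0.0906, 0.1163]
orientation: [[1.0, 0.015, -0.004], [0.015, -1.0, 0.0], [-0.004, -0.0, -1.0]]
force: [0.8, 0.4, -4.1]
finger_gap: 0.0599
```

Request:
move_arm --commands '[-0.5, -28, -3, 0, 0, -0.013, -0.5, -28, -3, 0, 0, -0.013, 0, 0, 0, 0, 0, 0, 0, 0, 0, 0, 0, 0, 0, 0, 0, 0, 0, 0]'

```text
time_s: 33.95
position: [0.6095, 0.1446, 0.1229]
orientation: [[0.999, 0.04, -0.002], [0.04, -0.999, -0.001], [-0.002, 0.001, -1.0]]
force: [0.1, -0.4, -3.8]
finger_gap: 0.0597
```

```bash
python3 hand.py
python3 - <<'E'
from h import *
import pickle
f,o=shot("wrist","b2.png");pickle.dump((f,o),open("pics/b2.pkl","wb"))
print(o["position"],np.degrees(np.arctan2(o["orientation"][1,0],o["orientation"][0,0])))
from bath import recesses;recesses(f,o)
E
```

```text
top z tool -0.02791870015318973 front x mm 29.492837060648057 -> centre x -0.507162939351943 slope rad -0.0015804722678994258 sides [-30.6  31. ]
[0.60968431 0.14436117 0.1232051 ] 2.2771365352180974
recess c [682.03 149.11] sz [62.  62.2] yaw 2.23
```

View pics/b2.png

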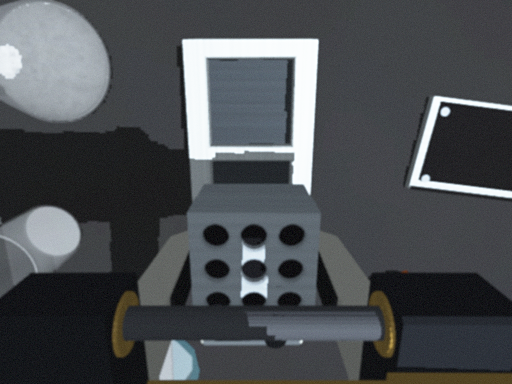

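Request:
move_arm --commands '[-0.7, -1.9, 10, 0, 0, 0, 0, 0, 15, 0, 0, 0, 0, 0, 15, 0, 0, 0, 0, 0, 14, 0, 0, 0, 0, 0, 0, 0, 0, 0, 0, 0, 0, 0, 0, 0, 0, 0, 0, 0, 0, 0]'

```text
time_s: 34.75
position: [0.61, 0.1472, 0.0709]
orientation: [[0.999, 0.041, 0.001], [0.041, -0.999, 0.0], [0.001, -0.0, -1.0]]
force: [0.7, -0.7, -3.7]
finger_gap: 0.0599
```

Run:
```python
from h import *
import pickle
f,o=shot("wrist","b3.png")
print(o["position"],o["force"],np.degrees(np.arctan2(o["orientation"][1,0],o["orientation"][0,0])))
from bath import recesses;recesses(f,o)
```

```text
[0.60998888 0.14721857 0.07087864] [ 0.73785326 -0.66523099 -3.72972492] 2.3269049223052507
recess c [682.11 149.27] sz [61.8 61.7] yaw 2.27
```

View pics/b3.png

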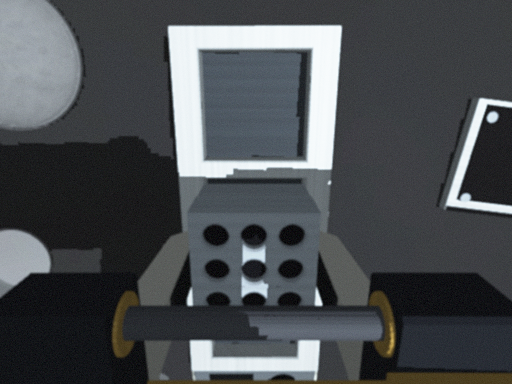

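Request:
move_arm --commands '[-1, 0.9, 3, 0, 0, 0, 0, 0, 3, 0, 0, 0, 0, 0, 2, 0, 0, 0, 0, 0, 2, 0, 0, 0, 0, 0, 0, 0, 0, 0]'

```text
time_s: 35.3
position: [0.608, 0.1463, 0.0597]
orientation: [[0.999, 0.041, -0.001], [0.041, -0.999, -0.0], [-0.001, -0.0, -1.0]]
force: [-0.8, 0.3, -3.5]
finger_gap: 0.0594
```

Request:
move_arm --commands '[0, 0, 2, 0, 0, 0, 0, 0, 2, 0, 0, 0, 0, 0, 2, 0, 0, 0, 0, 0, 0, 0, 0, 0]'

```text
time_s: 35.7
position: [0.6081, 0.1463, 0.0537]
orientation: [[0.999, 0.041, -0.001], [0.041, -0.999, -0.0], [-0.001, 0.0, -1.0]]
force: [0.1, 0.4, -4.0]
finger_gap: 0.0597
```

Sliding in with no resistance. Continue to the floor.

Request:
move_arm --commands '[0, 0, 2, 0, 0, 0, 0, 0, 2, 0, 0, 0, 0, 0, 2, 0, 0, 0, 0, 0, 1, 0, 0, 0, 0, 0, 1, 0, 0, 0]'

```text
time_s: 36.2
position: [0.6082, 0.1463, 0.0468]
orientation: [[0.999, 0.041, -0.0], [0.041, -0.999, -0.0], [-0.0, 0.0, -1.0]]
force: [-4.0, 0.2, 9.3]
finger_gap: 0.0596
```

Request:
move_arm --commands '[0, 0, -1, 0, 0, 0, 0, 0, 0, 0, 0, 0, 0, 0, 0, 0, 0, 0, 0, 0, 0, 0, 0, 0, 0, 0, -20, 0, 0, 0, 0, 0, -25, 0, 0, 0, 0, 0, -25, 0, 0, 0, 0, 0, 0, 0, 0, 0]' --jaw 88

```text
time_s: 37.0
position: [0.611, 0.1465, 0.1211]
orientation: [[0.999, 0.041, 0.007], [0.041, -0.999, 0.0], [0.007, -0.0, -1.0]]
force: [1.5, -0.7, 0.6]
finger_gap: 0.0885
```

Run:
```python
from h import *
from wv import topfit
f,o=shot("wrist","b4.png");print(o["position"],o["force"])
topfit(cloud(f,o),.065,.095,y=(.08,.22))
f,o=shot("top","t2.png");print("top cam");topfit(cloud(f),.042,.072,x=(.4,.75),y=(-.35,-.05))
```

```text
[0.61100551 0.14650624 0.12108498] [ 1.50565397 -0.70345678  0.58770414]
n 7283 bbox [209 174  90  85] z 0.0749 c [607.3 145.9] sz [60.9 60.2] yaw 2.18
top cam
n 493 bbox [341 155  24  23] z 0.0567 c [ 611.  -247.7] sz [61.6 60.5] yaw -5.49
```

View pics/b4.png

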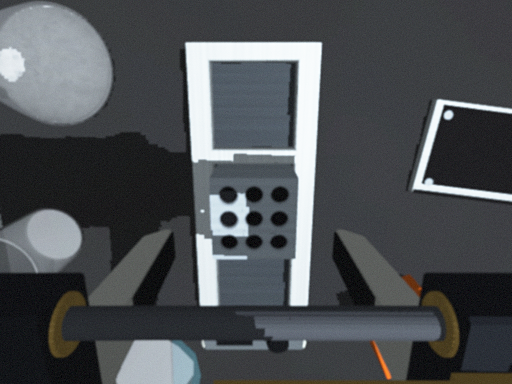

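View pics/t2.png

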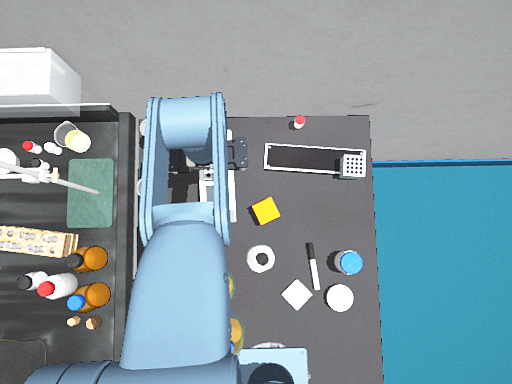

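Run:
```python
from h import *
plan([.611,-.2494,.125],Rdown(np.radians(-5.1)),step=30)
```

```text
14 rows
-1,28.2,-0.5,-0,-0,0.009,-0.7,28.3,-0.6,-0,-0,0.009,-0.5,28.3,-0.5,-0,-0,0.009,-0.2,28.2,-0.6,-0,-0,0.009,0,28.3,-0.5,-0,-0,0.009,0.3,28.3,-0.6,-0,-0,0.009,0.6,28.2,-0.5,-0,-0,0.009,0.8,28.3,-0.6,-0,-0,0.009
1,28.2,-0.5,-0,-0,0.009,1.3,28.3,-0.5,-0,-0,0.009,1.6,28.2,-0.6,-0,-0,0.009,1.8,28.2,-0.5,-0,-0,0.009,2.1,28.2,-0.6,-0,-0,0.009,2.3,28.1,-0.5,-0,-0,0.009
```

Request:
move_arm --commands '[-1, 28, 0, 0, 0, 0.009, -1, 28, 0, 0, 0, 0.009, -0.5, 28, 0, 0, 0, 0.009, 0, 28, 0, 0, 0, 0.009, 0, 28, 0, 0, 0, 0.009, 0, 28, 0, 0, 0, 0.009, 0.5, 28, 0, 0, 0, 0.009, 1, 28, 0, 0, 0, 0.009]'

```text
time_s: 37.9
position: [0.6082, -0.0786, 0.1152]
orientation: [[0.999, -0.032, -0.003], [-0.032, -0.999, 0.001], [-0.003, -0.001, -1.0]]
force: [0.0, -0.6, -0.5]
finger_gap: 0.088
```

Request:
move_arm --commands '[1, 28, 0, 0, 0, 0.009, 1, 28.5, 0, 0, 0, 0.009, 1.5, 28.5, 0, 0, 0, 0.009, 2, 28.5, 0, 0, 0, 0.009, 2, 28.5, 0, 0, 0, 0.009, 2, 28.5, 0, 0, 0, 0.009, 0, 0, 0, 0, 0, 0, 0, 0, 0, 0, 0, 0]'

```text
time_s: 38.7
position: [0.6087, -0.2485, 0.1152]
orientation: [[0.996, -0.087, -0.003], [-0.087, -0.996, 0.002], [-0.003, -0.002, -1.0]]
force: [0.1, 0.7, -0.3]
finger_gap: 0.088
```

```bash
python3 wv.py w14.png .05 .065; python3 -c "
from h import *
plan([.611,-.2494,.030],Rdown(np.radians(-5.1)),step=25)"
```

```text
38.7 [ 0.60870755 -0.24846969  0.11521973] 0.08799061830596995
n 6725 bbox [211 162  87  81] z 0.0578 c [ 611.5 -249.3] sz [60.2 60.3] yaw -5.01
4 rows
0.6,0.4,21.4,-0,0.001,0.001,0.6,0.4,21.4,-0,0.001,0.001,0.5,0.5,21.4,-0,0.001,0.001,0.6,0.4,21.4,-0,0.001,0.001
```

Request:
move_arm --commands '[2, 0.5, 20, 0, 0, 0, 0.5, 0, 22, 0, 0, 0, 0, 0, 22, 0, 0, 0, 0, 0, 21.5, 0, 0, 0, 0, 0, 0, 0, 0, 0, 0, 0, 0, 0, 0, 0]'

```text
time_s: 39.35
position: [0.6121, -0.2479, 0.0315]
orientation: [[0.996, -0.084, -0.001], [-0.084, -0.996, 0.001], [-0.001, -0.001, -1.0]]
force: [-0.0, -0.7, 0.6]
finger_gap: 0.0881
```

Request:
move_arm --commands '[0, 0, 0, 0, 0, 0, 0, 0, 0, 0, 0, 0, 0, 0, 0, 0, 0, 0, 0, 0, 0, 0, 0, 0, 0, 0, 0, 0, 0, 0]' --jaw 50

```text
time_s: 39.85
position: [0.6125, -0.2492, 0.0324]
orientation: [[0.996, -0.085, 0.001], [-0.085, -0.996, -0.0], [0.001, -0.0, -1.0]]
force: [-0.2, 0.9, 3.4]
finger_gap: 0.0597
```

Request:
move_arm --commands '[0, 0, -15, 0, 0, 0, 0, 0, -25, 0, 0, 0, 0, 0, -25, 0, 0, 0, 0, 0, -25, 0, 0, 0, 0, 0, -7, 0, 0, 0, 0, 0, 0, 0, 0, 0]'

```text
time_s: 40.45
position: [0.6128, -0.2497, 0.1301]
orientation: [[0.996, -0.085, 0.002], [-0.085, -0.996, -0.002], [0.002, 0.001, -1.0]]
force: [-0.3, -0.7, -3.3]
finger_gap: 0.06
```

```bash
python3 hand.py; python3 -c "
from h import *
plan([.684,.149,.130],Rdown(np.radians(2.27)),step=30)"
```

```text
top z tool -0.02523949747358914 front x mm 29.12985463371837 -> centre x -0.8701453662816299 slope rad -0.002563097020056304 sides [-30.5  31.2]
14 rows
2.7,-28.8,-0.1,0,0,-0.009,3,-28.7,-0.1,0,0,-0.009,3.2,-28.8,-0.1,0,0,-0.009,3.5,-28.6,-0.1,0,0,-0.009,3.7,-28.7,-0.1,0,0,-0.009,4,-28.6,-0.1,0,0,-0.009,4.3,-28.6,-0.1,0,0,-0.009,4.5,-28.6,-0.2,0,0,-0.009
4.7,-28.5,-0.1,0,0,-0.009,5.1,-28.4,-0.1,0,0,-0.009,5.2,-28.5,-0.1,0,0,-0.009,5.6,-28.3,-0.1,0,0,-0.009,5.8,-28.3,-0.1,0,0,-0.009,6,-28.3,-0.1,0,0,-0.009
```

Request:
move_arm --commands '[3, -28.5, 0, 0, 0, -0.009, 3, -28.5, 0, 0, 0, -0.009, 3, -28.5, 0, 0, 0, -0.009, 3.5, -28.5, 0, 0, 0, -0.009, 3.5, -28.5, 0, 0, 0, -0.009, 4, -28.5, 0, 0, 0, -0.009, 4, -28.5, 0, 0, 0, -0.009, 4.5, -28.5, 0, 0, 0, -0.009]'

```text
time_s: 41.3
position: [0.6516, -0.0217, 0.1263]
orientation: [[1.0, -0.013, -0.004], [-0.013, -1.0, 0.001], [-0.004, -0.001, -1.0]]
force: [0.2, -0.1, -2.5]
finger_gap: 0.0593
```

Request:
move_arm --commands '[5, -28.5, 0, 0, 0, -0.009, 5, -28.5, 0, 0, 0, -0.009, 5, -28.5, 0, 0, 0, -0.009, 5.5, -28.5, 0, 0, 0, -0.009, 5.5, -28.5, 0, 0, 0, -0.009, 6, -28.5, 0, 0, 0, -0.009, 0, 0, 0, 0, 0, 0, 0, 0, 0, 0, 0, 0]'

```text
time_s: 42.1
position: [0.682, 0.1488, 0.1264]
orientation: [[0.999, 0.042, -0.004], [0.042, -0.999, -0.001], [-0.004, 0.001, -1.0]]
force: [-0.3, -1.4, -2.5]
finger_gap: 0.06
```

```bash
python3 hand.py; python3 -c "
from h import *
f,o=shot('wrist','b5.png');print(o['position'],np.degrees(np.arctan2(o['orientation'][1,0],o['orientation'][0,0])))
plan([.6827,.1493,.072],Rdown(np.radians(2.27)),step=15)"
```

```text
top z tool -0.02524256271588076 front x mm 97.43108776114823 -> centre x 67.43108776114823 slope rad -0.04264104706604026 sides [-30.6  31. ]
[0.68227167 0.14781291 0.12675906] 2.357097304257888
4 rows
0.1,-0.5,13.8,0,0.001,0,0.1,-0.5,13.8,0,0.001,0,0,-0.5,13.8,0,0.001,0,0.1,-0.5,13.8,0,0.001,0
```

View pics/b5.png

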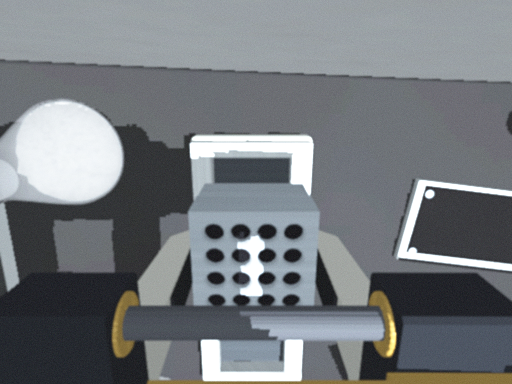

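Request:
move_arm --commands '[0.2, -1.2, 12, 0, 0, 0, 0, 0, 15, 0, 0, 0, 0, 0, 15, 0, 0, 0, 0, 0, 11, 0, 0, 0, 0, 0, 0, 0, 0, 0, 0, 0, 0, 0, 0, 0, 0, 0, 0, 0, 0, 0]'

```text
time_s: 42.9
position: [0.6841, 0.1495, 0.0764]
orientation: [[0.999, 0.041, 0.001], [0.041, -0.999, 0.0], [0.001, -0.0, -1.0]]
force: [0.3, -0.3, -1.7]
finger_gap: 0.0597
```

```bash
python3 -c "
from h import *
f,o=shot('wrist','b6.png');print(o['position'],np.degrees(np.arctan2(o['orientation'][1,0],o['orientation'][0,0])))
plan([.6827,.1493,.066],Rdown(np.radians(2.27)),step=15)"
```

```text
[0.68407142 0.14947965 0.07635865] 2.3402457224881714
1 rows
-1.5,0.2,10.6,-0,-0.002,0.001
```

Request:
move_arm --commands '[-1.4, 0.2, 4, 0, 0, 0, 0, 0, 3, 0, 0, 0, 0, 0, 3, 0, 0, 0, 0, 0, 2, 0, 0, 0, 0, 0, 2, 0, 0, 0, 0, 0, 0, 0, 0, 0]'

```text
time_s: 43.55
position: [0.6819, 0.1492, 0.0612]
orientation: [[0.999, 0.041, -0.001], [0.041, -0.999, 0.0], [-0.001, -0.0, -1.0]]
force: [-0.4, 0.1, -2.0]
finger_gap: 0.0598
```

Already ~4 mm below the plate, no resistance. On to the floor.

Request:
move_arm --commands '[0, 0, 2, 0, 0, 0, 0, 0, 2, 0, 0, 0, 0, 0, 2, 0, 0, 0, 0, 0, 2, 0, 0, 0, 0, 0, 2, 0, 0, 0, 0, 0, 1, 0, 0, 0, 0, 0, 1, 0, 0, 0]'

```text
time_s: 44.25
position: [0.682, 0.1492, 0.0495]
orientation: [[0.999, 0.041, -0.0], [0.041, -0.999, 0.0], [-0.0, -0.0, -1.0]]
force: [-0.1, 0.4, -2.7]
finger_gap: 0.0598
```

Request:
move_arm --commands '[0, 0, 1, 0, 0, 0, 0, 0, 1, 0, 0, 0, 0, 0, 0, 0, 0, 0]'

```text
time_s: 44.55
position: [0.682, 0.1492, 0.0494]
orientation: [[0.999, 0.041, 0.001], [0.041, -0.999, -0.0], [0.001, 0.0, -1.0]]
force: [-4.8, -0.3, 6.6]
finger_gap: 0.0597
```

Floor contact. Release and withdraw well clear.

Request:
move_arm --commands '[0, 0, -1, 0, 0, 0, 0, 0, 0, 0, 0, 0, 0, 0, 0, 0, 0, 0, 0, 0, 0, 0, 0, 0, 0, 0, -20, 0, 0, 0, 0, 0, -25, 0, 0, 0, 0, 0, -25, 0, 0, 0, 0, 0, -20, 0, 0, 0]' --jaw 88

```text
time_s: 45.35
position: [0.6825, 0.1492, 0.1401]
orientation: [[0.999, 0.041, 0.001], [0.041, -0.999, 0.0], [0.001, -0.0, -1.0]]
force: [0.6, -1.1, 0.1]
finger_gap: 0.088
```

Request:
move_arm --commands '[-10, 10, -20, 0, 0, 0, -20, 25, -20, 0, 0, 0, -20, 25, 0, 0, 0, 0, -20, 30, 0, 0, 0, 0, -20, 30, 0, 0, 0, 0, 0, 30, 0, 0, 0, 0, 0, 30, 0, 0, 0, 0, 0, 0, 0, 0, 0, 0]'

```text
time_s: 46.15
position: [0.5997, -0.038, 0.1787]
orientation: [[0.999, 0.037, 0.001], [0.037, -0.999, -0.002], [0.001, 0.002, -1.0]]
force: [-0.1, -0.1, 0.6]
finger_gap: 0.088
```

Run:
```python
from h import *
from wv import topfit
f,o=shot("wrist","b7.png");print(o["position"],o["force"])
topfit(cloud(f,o),.065,.095,x=(.45,.75),y=(.08,.22))
f,o=shot("top","t3.png");print("top cam");C=cloud(f)
topfit(C,.065,.095,x=(.45,.75),y=(.08,.22))
z=C[...,2];topfit(C,.05,.1,x=(.28,.4),y=(-.28,-.16))
```

```text
[ 0.59967792 -0.0379971   0.17871609] [-0.14175705 -0.07823674  0.64354616]
n 5083 bbox [ 0 39 70 83] z 0.0745 c [681.2 143.4] sz [60.6 51.2] yaw 1.89
n 5321 bbox [  0 137  83  71] z 0.0746 c [607.3 145.7] sz [60.2 61.7] yaw 2.44
top cam
n 453 bbox [203 132  21  23] z 0.0748 c [680.2 148.6] sz [57.2 61.5] yaw -0.06
n 453 bbox [204 157  22  23] z 0.0749 c [607.2 146.2] sz [60.7 57.4] yaw 2.35
n 448 bbox [338 251  24  24] z 0.0747 c [ 340.  -221.9] sz [61.  60.4] yaw 40.53
```

View pics/b7.png

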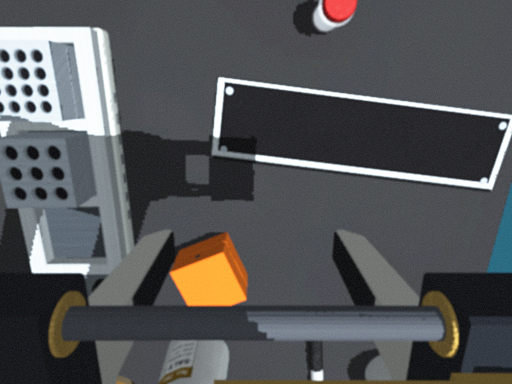

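View pics/t3.png

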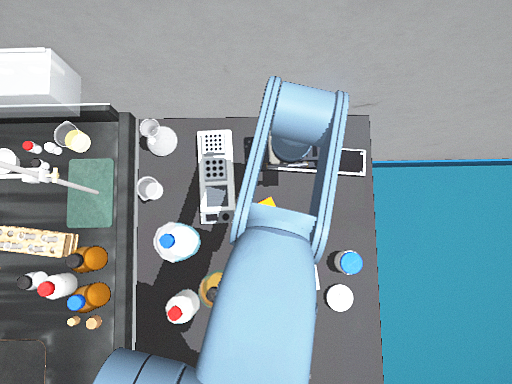

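```bash
python3 -c "
from rig import *
print(finish_job()); print(get_obs()['time_s'])"
```

```text
the job is handed in; nothing more can be done
None
the job is handed in; nothing more can be done
```

I tumbled both blocks over the step edge and loaded them into the dry bath, wells up, then handed the job in after about 46 s of robot time. Only two of the three blocks were present: block_b (nine wells) and block_c (sixteen wells), both upside down. block_a was absent.

- **On the step:** each block took two pushed tumbles over the front edge. The pictures then showed both standing together on the step, wells up, with their tops at about 58 mm.
- **In the bath:** block_b is in recess_2 and block_c in recess_3. Both dropped in without resistance, so no turning was needed. In the last pictures both tops are at 74.5–75 mm, which puts the block centres at about 50 mm. They lie within about 2 mm of the measured recess centres.
- **Bystanders:** the jar measured unmoved. In the last top picture the flask and beaker look to be where they started, and I did not measure them again. The orange block was left alone, and the gripper was clear of everything at the end.
- **Checks that disagreed:** a few edge fits were spoiled, and I ignored them:
  - block_c's last wrist-camera fit was cut off by the picture edge.
  - Its top-camera yaw came out near 0° instead of 2.3°.
  - One fit of the block in the gripper picked up the background.
- **No verdict:** handing in reports none.

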